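# Weigh the slotted shims and put the pile away in the drawer

### The arm

A 6-joint arm with a two-finger parallel gripper is mounted at the origin on the work surface. World frame = base frame: x ahead of the robot, y to its left, z up, the work surface at z = 0. Lengths are in m, angles in degrees, forces in N, time in s.
With the tool pointing down it reaches from about 0.4 to 0.825 m from the base axis. Payload 7 kg.
Tool frame: the origin (TCP) lies midway between the tips of the shut fingers; the grasp point (between the pads) lies 19 mm behind it; z points along the fingers, y is the line along which they close (so a half turn about z gives the same grasp; the last joint's range is limited). The gripper opens to 88 mm and grips with 3 to 60 N. Pads are 19 mm wide; open, the fingers measure 130 mm over their backs; the gripper's body (78 mm by 193 mm) begins 47 mm behind the grasp point.
Start: joints at [-51.446, 20.546, 0.682, 0, -70.136, -16.507], TCP at [0.253, -0.626, 0.227] pointing down, gripper open.
Joint ranges: [-176.03, 176.03], [-82.01, 121.73], [-58.28, 71.71], [-173.87, 95.51], [-174.79, -0.11], [-173.66, 173.66]. Speed limits (degrees/s): [136.94, 136.94, 172.46, 180, 180, 180].

### API

Orientations are given as [roll, pitch, yaw] about the fixed x, y, z axes, in that order (R = Rz(yaw) Ry(pitch) Rx(roll)).
In Python, from plant import ctrl gives the robot as it stands. The module is installed in compiled form; this text tells all that it offers.
- The arm moves only by the tool send_rows, never from a script. Its argument "plan" is a list that holds one entry, the list of rows, each a list of 6 numbers: the shift along the tool's x, y, z in cm, then the turn, a rotation vector about the tool's x, y, z in degrees. A call has 1 to 8 rows; each row is the pose to reach, as a shift and turn from the pose commanded when the call began, along the tool's axes at that moment; what a row does not reach only later rows make up. A row lasts 1/12 s, in which the tool goes at most 41.7 mm and 7.16 degrees, less where a joint would pass 70% of its speed; a pose out of reach is approached as far as the arm can. A call with a gripper value outside its range is refused whole. "fingers" is the opening, from 0 (shut) to 1 (fully open), set as the call begins (left out, the last holds). The fingers move at their own pace and stop on an object; the grip force is fixed at half the most. Time passes only in rows, so rows that repeat a pose let the fingers close. It gives the time, the measured TCP pose, the force, the opening and the grip force at its end, in the units of the state.
- ctrl.get_obs(): the state, without advancing time (a new reading comes with each control period).
- ctrl.snapshot(name): name is "scene" or "top" or "wrist"; returns a dict with "img" (384x512x3 uint8, red, green, blue), "K" (3x3 intrinsics, pixels), "pose" (4x4, takes a point from camera to world coordinates). Camera axes: x right, y down, z forward; pixel columns grow to the right and rows downward; lengths in m; the calibration is good to about 2 mm. A picture is of the moment at which its call begins. There is no depth.
- ctrl.close_job(): hands the job in; it is judged then, once.
The state is a dict: "clock": time; "joint_pos": joint angles; "qvel": joint speeds; "tau": joint torques, N m; "tool_pos": TCP position; "orientation": TCP orientation; "force": force on the tool from outside, world axes, zero at the start; "moment": the same for the moment, N m; "opening": finger opening in m; "gripper_force": force on a finger pad.
Only numpy, scipy, OpenCV 4.12 (cv2) and the standard library are available. Lean on these libraries where they do the work, as an engineer would, in place of code of your own. Each camera call takes 0.05 s, during which the arm holds its last target. There are 200 camera calls.

### The job

Lay all the slotted steel shims flat and square on one another on the narrow pan of the bench scale and let go, so that the whole lot is weighed together. Then lift the complete pile in one grip and put it away in the shim bay of the steel drawer, pulled right out: tip the pile in with its far end first, under the edge of the case, lower it until every shim lies flat, and push the drawer fully shut. Leave the other things on the bench where they are.

Things in the scene. Friction and masses are not known exactly. Their poses are not given: they have to be found in the camera images.
- shim1: one of up to five alike slotted steel shims (some may be absent): a flat plate 75 mm long (x) x 50 mm wide (y) x 5 mm thick, with a 16 mm wide open slot running 40 mm in from the middle of its -x end; both long edges unbroken; about 0.12 kg; lies flat on the bench; origin at the centre of its underside, z up
- shim2: one of up to five alike slotted steel shims (some may be absent): a flat plate 75 mm long (x) x 50 mm wide (y) x 5 mm thick, with a 16 mm wide open slot running 40 mm in from the middle of its -x end; both long edges unbroken; about 0.12 kg; lies flat on the bench; origin at the centre of its underside, z up
- shim3: one of up to five alike slotted steel shims (some may be absent): a flat plate 75 mm long (x) x 50 mm wide (y) x 5 mm thick, with a 16 mm wide open slot running 40 mm in from the middle of its -x end; both long edges unbroken; about 0.12 kg; lies flat on the bench; origin at the centre of its underside, z up
- shim4: one of up to five alike slotted steel shims (some may be absent): a flat plate 75 mm long (x) x 50 mm wide (y) x 5 mm thick, with a 16 mm wide open slot running 40 mm in from the middle of its -x end; both long edges unbroken; about 0.12 kg; lies flat on the bench; origin at the centre of its underside, z up
- shim5: one of up to five alike slotted steel shims (some may be absent): a flat plate 75 mm long (x) x 50 mm wide (y) x 5 mm thick, with a 16 mm wide open slot running 40 mm in from the middle of its -x end; both long edges unbroken; about 0.12 kg; lies flat on the bench; origin at the centre of its underside, z up
- scale: fixed grey bench scale, body 130 x 110 mm and 24 mm tall, with a narrow steel cradle pan standing above it on a short post; nothing on it moves. Origin on the bench under the centre of the pan, x along the pan, the green display at the -x end
- pan (a point): centre of the top of the scale's pan, 44 mm above the bench; x along it, z up. The pan is a strip 34 mm wide (y) and 4 mm thick with 16 mm free below, so shims laid along x overhang 8 mm on both sides. Its ends are turned up: 79 mm clear between them (x) up to 14 mm above the pan, flaring outward above that to 25 mm
- case: fixed low grey steel drawer case, 170 mm wide (y), 240 mm deep (x), 56 mm tall; origin on the bench under the middle of its front edge, x points back into the case. One drawer comes out of its front along -x, towards the robot; a fixed carrying handle stands 22 mm above its top, 190 mm behind the front edge
- drawer (a joint): how far the drawer is pulled out of the case, m: 0 shut, 0.071 at its stop; sliding friction about 5 N; it stays where it is left
- handle (a point): middle of the drawer's bar handle (moves with the drawer): round steel bar 11 mm thick, 90 mm long along y, 26 mm above the bench, 35 mm in front of the drawer's front plate; x points into the case (shutting), z up
- bay (a point): centre of the shim bay's floor in the drawer (moves with it), 18 mm above the bench; x to the back of the case, z up. Shims lie lengthways along x. 81 mm long, from the front plate (x = -40.5 mm) to a cross wall (+40.5); 54 mm wide between side guides 10 mm tall above the floor. The front plate (8 mm thick) rises 8 mm above the floor in its middle 64 mm, 30 mm beside
- bay_gap (a point): middle of the +y finger gap beside the bay (moves with the drawer; an equal gap at -y): the side guides stand only at the bay's two ends, leaving gaps from x = -30 to +22 mm of the bay. The bay's floor is a strip 44 mm wide raised 8 mm above the rest of the drawer, so fingertips can reach below the pile; 44 mm are free for a finger from guide to drawer side
- lip (a point): middle of the front edge of the case's top sheet, at its underside, 52 mm above the bench (34 mm above the bay floor), 4 mm thick. With the drawer at its stop the last 10 mm of the bay stay under this edge: only 71 mm are open from above, so a 75 mm shim or pile goes in only tilted, far end (+x) first under the edge, then near end lowered behind the front plate
- socket_big: a steel socket standing on end, 30 mm across, 40 mm tall; loose, not part of the job; origin at the centre of its underside
- socket_small: a steel socket standing on end, 22 mm across, 36 mm tall; loose, not part of the job; origin at the centre of its underside
- bolt: a dark steel hexagon-headed bolt standing on its head, head 30 mm across and 10 mm thick, 70 mm tall; loose, not part of the job; origin at the centre of its underside
- wrench: a steel wrench lying flat, 190 mm long (x axis along it); loose, not part of the job; origin at the centre of its underside
- oil: a blue plastic oil bottle, 52 mm across, 120 mm tall; loose, not part of the job; origin at the centre of its underside
- jar: a white plastic jar, 64 mm across, 75 mm tall; loose, not part of the job; origin at the centre of its underside
- oilstone: a grey oilstone block, 100 x 40 x 22 mm, x axis along it; loose, not part of the job; origin at the centre of its underside
Mind the look-alikes: they are no part of the job. Leave any black or red look-alike of the shim1 alone.

How it is judged (in metres and radians):
On the way, in this order (a step that is already met when the one before it is completed fails the run):
1. all shims lie flat and square in one pile on the scale's pan, let go and at rest (horizontal distance between each of shim1, shim2, shim3, shim4, shim5 and pan below 0.009 m and angle between each of shim1, shim2, shim3, shim4, shim5's own z axis and vertical below 0.06 rad and angle between the x axis of each of shim1, shim2, shim3, shim4, shim5 and the x axis of pan, either way round below 0.1 rad and z of shim1 in the frame of pan between -0.003 and 0.0235 m and z of shim2 in the frame of pan between -0.003 and 0.0235 m and z of shim3 in the frame of pan between -0.003 and 0.0235 m and z of shim4 in the frame of pan between -0.003 and 0.0235 m and z of shim5 in the frame of pan between -0.003 and 0.0235 m and contact force between the fingers and shim1 below 0.3 N and linear speed of each of shim1, shim2, shim3, shim4, shim5 below 0.02 m/s and contact force between the fingers and shim2 below 0.3 N and contact force between the fingers and shim3 below 0.3 N and contact force between the fingers and shim4 below 0.3 N and contact force between the fingers and shim5 below 0.3 N), for 0.4 s.
2. the whole pile is lifted off the pan together (z of each of shim1, shim2, shim3, shim4, shim5 in the frame of pan above 0.03 m and distance between shim1 and shim2 below 0.032 m and distance between each of shim1, shim2 and shim3 below 0.032 m and distance between each of shim1, shim2, shim3 and shim4 below 0.032 m and distance between each of shim1, shim2, shim3, shim4 and shim5 below 0.032 m), for 0.1 s.
3. the pile lies flat in the shim bay of the open drawer, let go (horizontal distance between each of shim1, shim2, shim3, shim4, shim5 and bay below 0.008 m and angle between each of shim1, shim2, shim3, shim4, shim5's own z axis and vertical below 0.06 rad and z of shim1 in the frame of bay between -0.003 and 0.0235 m and z of shim2 in the frame of bay between -0.003 and 0.0235 m and z of shim3 in the frame of bay between -0.003 and 0.0235 m and z of shim4 in the frame of bay between -0.003 and 0.0235 m and z of shim5 in the frame of bay between -0.003 and 0.0235 m and contact force between the fingers and shim1 below 0.3 N and linear speed of each of shim1, shim2, shim3, shim4, shim5 below 0.02 m/s and contact force between the fingers and shim2 below 0.3 N and contact force between the fingers and shim3 below 0.3 N and contact force between the fingers and shim4 below 0.3 N and contact force between the fingers and shim5 below 0.3 N and value of joint drawer above 0.045 m), for 0.2 s.
At the end, for the whole second after the job is handed in: Every shim that is present lies flat (within 0.06 rad) in one pile in the shim bay (its centre within 8 mm of the bay's centre, none more than 23.5 mm above the floor), let go and at rest, and the drawer is shut to within 4 mm (horizontal distance between each of shim1, shim2, shim3, shim4, shim5 and bay below 0.008 m and angle between each of shim1, shim2, shim3, shim4, shim5's own z axis and vertical below 0.06 rad and z of shim1 in the frame of bay between -0.003 and 0.0235 m and z of shim2 in the frame of bay between -0.003 and 0.0235 m and z of shim3 in the frame of bay between -0.003 and 0.0235 m and z of shim4 in the frame of bay between -0.003 and 0.0235 m and z of shim5 in the frame of bay between -0.003 and 0.0235 m and contact force between the fingers and shim1 below 0.3 N and linear speed of each of shim1, shim2, shim3, shim4, shim5 below 0.02 m/s and contact force between the fingers and shim2 below 0.3 N and contact force between the fingers and shim3 below 0.3 N and contact force between the fingers and shim4 below 0.3 N and contact force between the fingers and shim5 below 0.3 N and value of joint drawer below 0.004 m); the robot touches nothing.
It fails at once if one of the other things on the bench (sockets, bolt, wrench, bottle, jar, oilstone) is shifted by more than 30 mm (distance of any of socket_big, socket_small, bolt, wrench, oil, jar, oilstone from where it was at the start of the episode above 0.03 m).
Of shim1, shim2, shim3, shim4, shim5 only 3 to 5 are there at a start; the rules pass over those that are not, and their reading is None.
At some moment in a run one of shim1, shim2, shim3, shim4, shim5 may be knocked a few centimetres aside while the robot is not near it.
It also fails if it takes over 210 s, if anything falls off the work surface, if the arm or the gripper's body presses on something with over 40 N, if the wrist force passes 120 N, or if a joint passes its speed limit or range.

## Working session

There is one attempt and no reset: what is moved stays moved. The work goes in short steps, Python scripts to look and compute and a tool call to move; the robot and the scene stay as the last step left them, time stands still between calls to the robot, and variables do not carry over. Pictures are saved under pics/ and viewed, at most 14 in all, crops included, and the job is handed in when it is done.

Besides the shell and the picture viewer there is one more tool, called after "Call:" as a command line: name --argument value ..., lists and objects as JSON in quotes. send_rows: Moves the arm, as the interface text tells. Its arguments: {"type":"object","properties":{"plan":{"type":"array","items":{"type":"array","items":{"type":"array","items":{"type":"number"}}}},"fingers":{"type":"number"}},"required":["plan"]}

```bash
mkdir -p pics; ls; python3 - <<'E'
from plant import ctrl
import cv2,numpy as np
for n in ("scene","top"):
    s=ctrl.snapshot(n); print(n,s["K"].tolist(),np.round(s["pose"],4).tolist())
    np.savez(f"{n}0.npz",**s)
    cv2.imwrite(f"pics/{n}0.png",cv2.resize(s["img"][...,::-1],(800,600),interpolation=cv2.INTER_CUBIC))
print(ctrl.get_obs())
E
```

```text
pics
scene [[393.14581736459274, 0.0, 252.17066817643015], [0.0, 393.14581736459274, 189.7958342877085], [0.0, 0.0, 1.0]] [[0.0383, 0.6179, -0.7853, 1.4638], [0.9992, -0.0314, 0.024, -0.0505], [-0.0099, -0.7856, -0.6187, 0.7871], [0.0, 0.0, 0.0, 1.0]]
top [[382.6390643752776, 0.0, 256.0517255456148], [0.0, 382.6390643752776, 193.64758362875295], [0.0, 0.0, 1.0]] [[0.0203, -0.9907, 0.1342, 0.3161], [-0.9995, -0.0231, -0.0196, -0.0228], [0.0225, -0.1338, -0.9908, 1.435], [0.0, 0.0, 0.0, 1.0]]
{'clock': 0.1, 'joint_pos': array([-5.14465969e+01,  2.05885739e+01,  6.38188829e-01, -2.01301596e-02,
       -7.01370024e+01, -1.65068622e+01]), 'qvel': array([ 0.00345046, -0.05844293,  0.28032281,  0.05393782, -0.0471606 ,
       -0.09231453]), 'tau': array([-1.49534964e-03, -5.84159768e+01,  2.93750060e+01,  7.01540977e+00,
        1.01879615e-02, -9.84885355e-05]), 'tool_pos': array([ 0.2531782 , -0.62522468,  0.2256885 ]), 'orientation': array([ 1.79910837e+02, -6.68747170e-03, -1.57960308e+02]), 'force': array([-0.63549846, -0.61762108,  0.74021764]), 'moment': array([ 0.03335647,  0.00366022, -0.00581244]), 'gripper_force': 0.0, 'opening': 0.08749958688652434}
```

View pics/scene0.png

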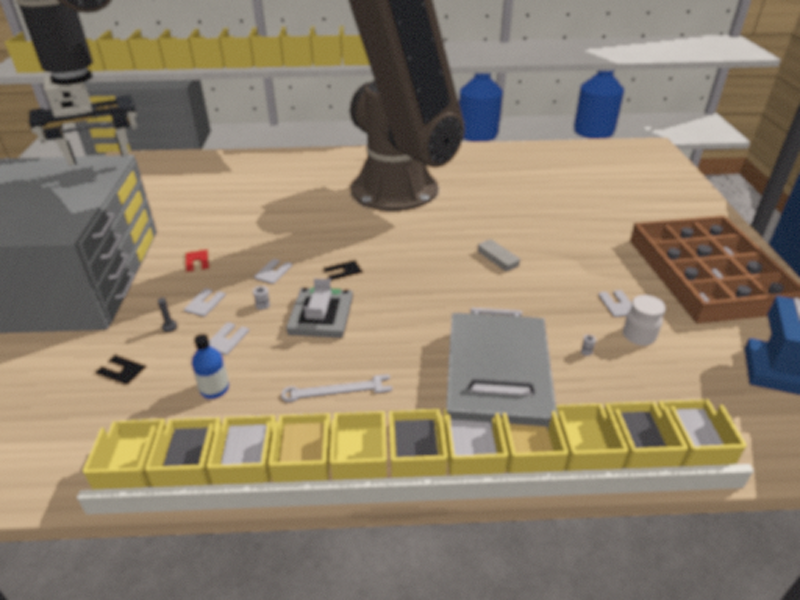

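View pics/top0.png

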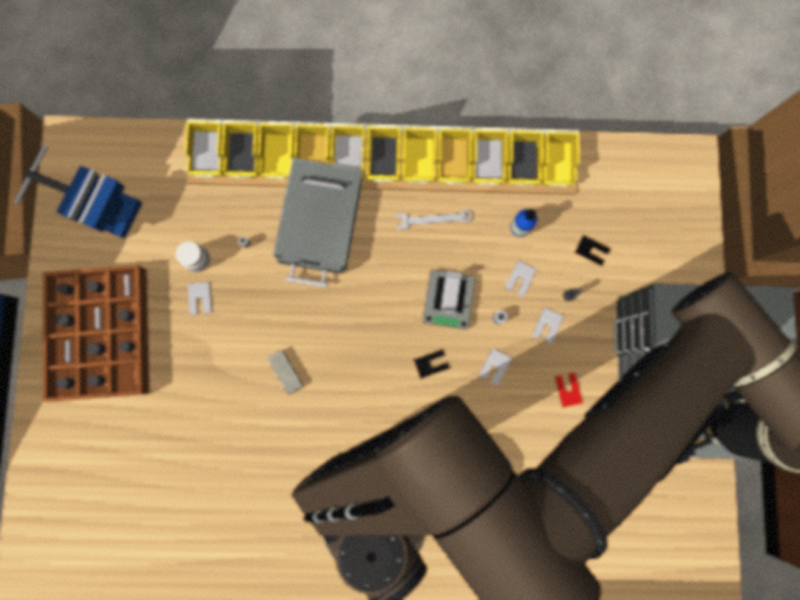

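Candidates (enlarged pixels, top view): silver shims at (520,277), (548,323), (495,364) and (200,298). Look-alikes to leave alone: red (570,389), black (432,363) and (592,248). No fifth silver shim shows in the scene view, where the same four appear at (228,338), (206,302), (273,270) and (616,302).

```bash
cat > h.py <<'E'
import numpy as np, cv2
from scipy.spatial.transform import Rotation as Ro
S=1.5625
def ray(s,px):
    K,P=s["K"],s["pose"]; d=P[:3,:3]@np.linalg.solve(K,[px[0],px[1],1.]); return P[:3,3],d
def onz(s,px,z):
    o,d=ray(s,px); return o+d*(z-o[2])/d[2]
def tri(a,pa,b,pb):
    o1,d1=ray(a,pa);o2,d2=ray(b,pb);d1/=np.linalg.norm(d1);d2/=np.linalg.norm(d2)
    t=np.linalg.lstsq(np.c_[d1,-d2],o2-o1,rcond=None)[0]; A=o1+t[0]*d1;B=o2+t[1]*d2
    return (A+B)/2,np.linalg.norm(A-B)
def proj(s,X):
    X=np.atleast_2d(X); c=(X-s["pose"][:3,3])@s["pose"][:3,:3]; u=c@s["K"].T; return u[:,:2]/u[:,2:]
def tool(o=None):
    if o is None:
        from plant import ctrl; o=ctrl.get_obs()
    return np.array(o["tool_pos"]),Ro.from_euler("xyz",o["orientation"],degrees=True)
def row(p,rpy,o=None):
    "row (cm,deg) from present pose to target TCP p and rpy"
    p0,R0=tool(o); R=Ro.from_euler("xyz",rpy,degrees=True)
    return np.round(np.r_[R0.inv().apply(np.array(p)-p0)*100,(R0.inv()*R).as_rotvec(degrees=True)],2).tolist()
def snap(n,name,crop=None,f=None):
    from plant import ctrl
    s=ctrl.snapshot(n); np.savez(name+".npz",**s); im=s["img"][...,::-1]
    if crop: x0,y0,x1,y1=crop; im=im[y0:y1,x0:x1]
    f=f or min(800/im.shape[1],600/im.shape[0])
    cv2.imwrite(f"pics/{name}.png",cv2.resize(im,None,fx=f,fy=f,interpolation=cv2.INTER_CUBIC)); return s
E
python3 - <<'E'
from h import *
t=dict(np.load("top0.npz"));s=dict(np.load("scene0.npz"))
for n,a,b in [("s1",(520,277),(228,338)),("s2",(548,323),(206,302)),("s3",(495,364),(273,270)),("s4",(200,298),(616,302)),("red",(570,389),(197,261))]:
    print(n,onz(t,np.array(a)/S,.005).round(3),onz(s,np.array(b)/S,.005).round(3),tri(t,np.array(a)/S,s,np.array(b)/S)[0].round(3))
for n,a,z in [("pan",(451,293),.044),("barL",(288,279),.026),("barR",(326,285),.026),("caseFL",(276,262),.056),("caseFR",(345,272),.056),("caseBL",(292,160),.056),("ssock",(500,317),.01),("bolt",(570,295),.01),("jar",(190,255),.04),("caseBR",(362,168),.056)]:
    print(n,onz(t,np.array(a)/S,z).round(3))
import cv2
cv2.imwrite("pics/a.png",cv2.resize(np.hstack([t["img"][150:290,260:400],s["img"][150:290,90:230]])[...,::-1],(800,400),interpolation=cv2.INTER_CUBIC))
E
```

```text
s1 [ 0.58  -0.342  0.005] [ 0.582 -0.341  0.005] [ 0.58  -0.342  0.003]
s2 [ 0.468 -0.409  0.005] [ 0.469 -0.405  0.005] [ 0.468 -0.408  0.004]
s3 [ 0.367 -0.281  0.005] [ 0.364 -0.281  0.005] [ 0.367 -0.28   0.007]
s4 [0.51  0.429 0.005] [0.512 0.428 0.005] [0.51  0.429 0.004]
red [ 0.311 -0.46   0.005] [ 0.32  -0.455  0.005] [ 0.311 -0.46  -0.001]
pan [ 0.53  -0.17   0.044]
barL [0.557 0.217 0.026]
barR [0.545 0.127 0.026]
caseFL [0.592 0.242 0.056]
caseFR [0.572 0.08  0.056]
caseBL [0.841 0.216 0.056]
ssock [ 0.48  -0.292  0.01 ]
bolt [ 0.537 -0.463  0.01 ]
jar [0.607 0.448 0.04 ]
caseBR [0.826 0.048 0.056]
```

View pics/a.png

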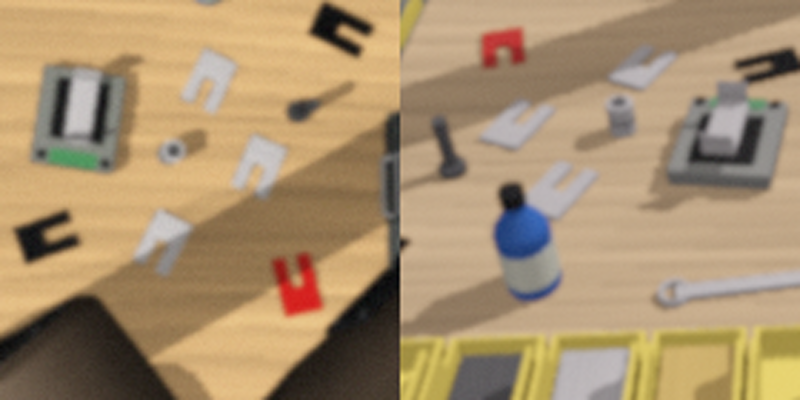

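```bash
python3 - <<'E'
from h import *
from plant import ctrl
print(row([.45,-.33,.36],[180,0,-172]))
s=ctrl.snapshot("wrist"); p,R=tool(); P=s["pose"]; print(s["K"][0,0],R.inv().apply(P[:3,3]-p).round(3),(R.inv().as_matrix()@P[:3,:3]).round(3))
E
```

```text
[-29.32, 20.0, -13.4, 0.09, -0.02, 14.04]
276.26953824450635 [ 0.073 -0.    -0.158] [[-0.    -0.962 -0.274]
 [ 1.     0.    -0.001]
 [ 0.001 -0.274  0.962]]
```

Call:
send_rows --plan '[[[-4, 2.7, -4, 0, 0, 2], [-8, 5.4, -8, 0, 0, 5], [-12, 8.1, -12, 0, 0, 8], [-16, 10.8, -13.4, 0, 0, 11], [-20, 13.5, -13.4, 0, 0, 14], [-23, 16, -13.4, 0, 0, 14], [-26, 18, -13.4, 0, 0, 14], [-29, 20, -13.4, 0, 0, 14]]]'

```text
clock: 0.82
tool_pos: [0.4169, -0.3767, 0.3569]
orientation: [-180.0, 0.1, -172.0]
force: [1.8, 0.8, -0.8]
opening: 0.0878
gripper_force: 0.0
```

Call:
send_rows --plan '[[[0, 0, 0, 0, 0, 0], [0, 0, 0, 0, 0, 0], [0, 0, 0, 0, 0, 0]]]'

```text
clock: 1.07
tool_pos: [0.4163, -0.3781, 0.3558]
orientation: [180.0, -0.0, -171.9]
force: [-0.2, -0.3, -0.1]
opening: 0.0877
gripper_force: 0.0
```

```bash
python3 - <<'E'
from h import *
s=snap("wrist","w1"); print(tool()[0], tool()[1].as_euler("xyz",degrees=True))
E
```

```text
[ 0.41586914 -0.37870726  0.35566838] [ 1.79985248e+02 -3.39557548e-02 -1.71957621e+02]
```

View pics/w1.png

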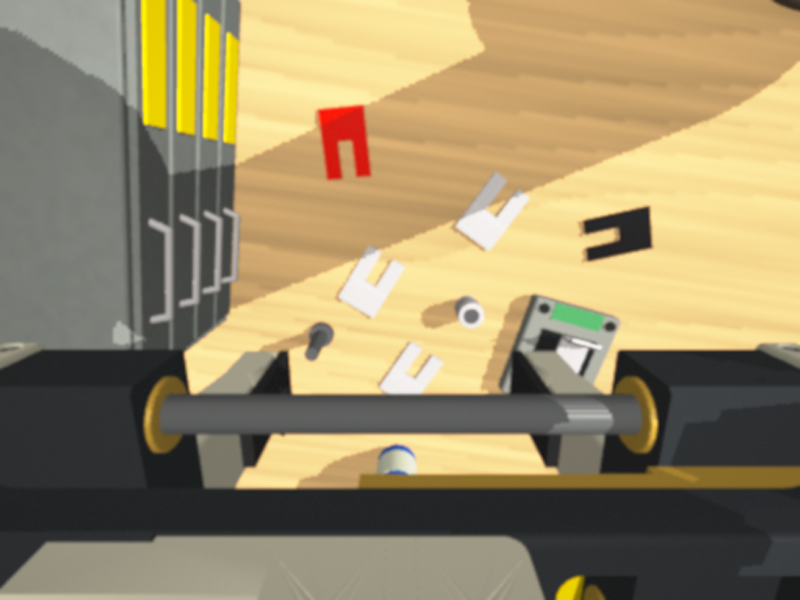

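```bash
cat >> h.py <<'E'
def shims(s,z=.005,near=None,vmin=90,smax=45,amin=2200,amax=5500):
    "rectify onto plane z at 0.5 mm, find silver plates: centre, yaw (solid end +x), size"
    o=onz(s,(256,192),z) if near is None else np.r_[near,z]; W=.0005; N=1000
    c=o[:2]-W*N/2
    q=np.float32([[0,0],[N,0],[N,N],[0,N]]); wp=np.c_[c[0]+q[:,0]*W,c[1]+q[:,1]*W,np.full(4,z)]
    H=cv2.getPerspectiveTransform(np.float32(proj(s,wp)),q)
    im=cv2.warpPerspective(s["img"],H,(N,N),flags=cv2.INTER_LINEAR); hsv=cv2.cvtColor(im,cv2.COLOR_RGB2HSV)
    m=((hsv[...,1]<smax)&(hsv[...,2]>vmin)).astype(np.uint8); m=cv2.morphologyEx(m,cv2.MORPH_OPEN,np.ones((5,5)))
    out=[]
    for k in cv2.findContours(m,cv2.RETR_EXTERNAL,cv2.CHAIN_APPROX_NONE)[0]:
        a=cv2.contourArea(k)*.25
        if not amin<a<amax: continue
        r=cv2.minAreaRect(k); bx=cv2.boxPoints(r); (cx,cy)=r[0]
        e=bx[1]-bx[0]; f=bx[2]-bx[1]; L=e if np.hypot(*e)>np.hypot(*f) else f
        M=cv2.moments(k); g=np.array([M["m10"]/M["m00"]-cx,M["m01"]/M["m00"]-cy])
        if g@L<0: L=-L
        out.append((np.round(c+W*np.array([cx,cy]),4).tolist(),round(float(np.degrees(np.arctan2(L[1],L[0]))),1),sorted(np.round(np.array(r[1])*.5,1).tolist()),round(a)))
    return out,im,m,c
E
python3 - <<'E'
from h import *
s=dict(np.load("w1.npz"))
o,im,m,c=shims(s)
for x in o: print(x)
E
```

```text
([0.3636, -0.279], -27.3, [50.9, 75.5], 3046)
([0.5811, -0.3421], 155.2, [52.3, 79.1], 2947)
([0.4657, -0.4074], -23.3, [50.8, 75.8], 3093)
([0.6162, -0.5572], 139.0, [40.1, 110.9], 2736)
```

```bash
python3 - <<'E'
from h import *
print(row([.44,-.19,.30],[180,0,-172]))
E
```

```text
[-5.03, 18.35, 5.57, 0.01, -0.03, 0.04]
```

Call:
send_rows --plan '[[[-1, 4, 1, 0, 0, 0], [-2, 8, 2, 0, 0, 0], [-3, 12, 4, 0, 0, 0], [-4, 16, 5, 0, 0, 0], [-5, 18.3, 5.6, 0, 0, 0], [-5, 18.3, 5.6, 0, 0, 0], [-5, 18.3, 5.6, 0, 0, 0], [-5, 18.3, 5.6, 0, 0, 0]]]'

```text
clock: 1.78
tool_pos: [0.44, -0.1911, 0.3]
orientation: [-180.0, -0.0, -172.0]
force: [-0.1, -1.1, 0.9]
opening: 0.088
gripper_force: 0.0
```

```bash
python3 - <<'E'
from h import *
s=snap("wrist","w2"); print(tool()[0], tool()[1].as_euler("xyz",degrees=True)); print(shims(s)[0])
E
```

```text
[ 0.43997123 -0.19147574  0.30008836] [-1.79983513e+02 -9.29323872e-03 -1.72049408e+02]
[([0.3636, -0.2793], -27.3, [50.0, 74.9], 3003), ([0.5953, -0.3492], 154.4, [50.8, 111.3], 3664), ([0.4656, -0.4073], -23.1, [50.2, 75.9], 2902)]
```

View pics/w2.png

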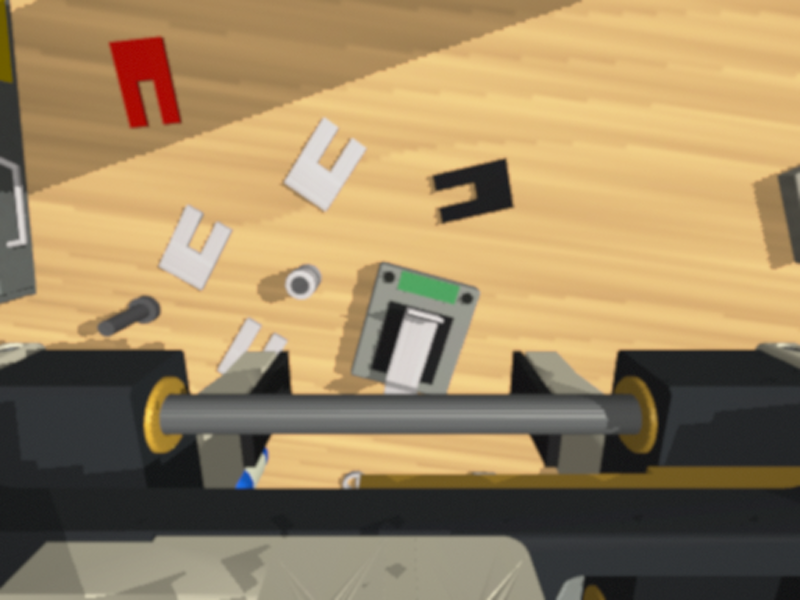

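Call:
send_rows --plan '[[[-4, 0, 0, 0, 0, 0], [-8, 0, 0, 0, 0, 0], [-11, -0.5, 0, 0, 0, 0], [-11, -0.5, 0, 0, 0, 0], [-11, -0.5, 0, 0, 0, 0], [-11, -0.5, 0, 0, 0, 0]]]'

```text
clock: 2.33
tool_pos: [0.5493, -0.1812, 0.2994]
orientation: [180.0, -0.1, -172.1]
force: [-0.5, -0.5, 0.2]
opening: 0.0879
gripper_force: 0.0
```

```bash
python3 - <<'E'
from h import *
s=snap("wrist","w3",crop=(150,50,406,242)); print(tool()[0], tool()[1].as_euler("xyz",degrees=True)); print(shims(s)[0])
E
```

```text
[ 0.5490274  -0.18100995  0.29988241] [-1.79999062e+02 -2.72824440e-02 -1.72061780e+02]
[([0.3684, -0.2815], -27.0, [50.7, 64.7], 2312), ([0.5797, -0.342], -25.0, [50.0, 75.3], 3009), ([0.7134, -0.3481], 149.2, [47.9, 93.0], 2624), ([0.8224, -0.3646], -172.1, [49.7, 62.4], 2671), ([0.4659, -0.4071], 157.0, [51.0, 75.1], 2524)]
```

View pics/w3.png

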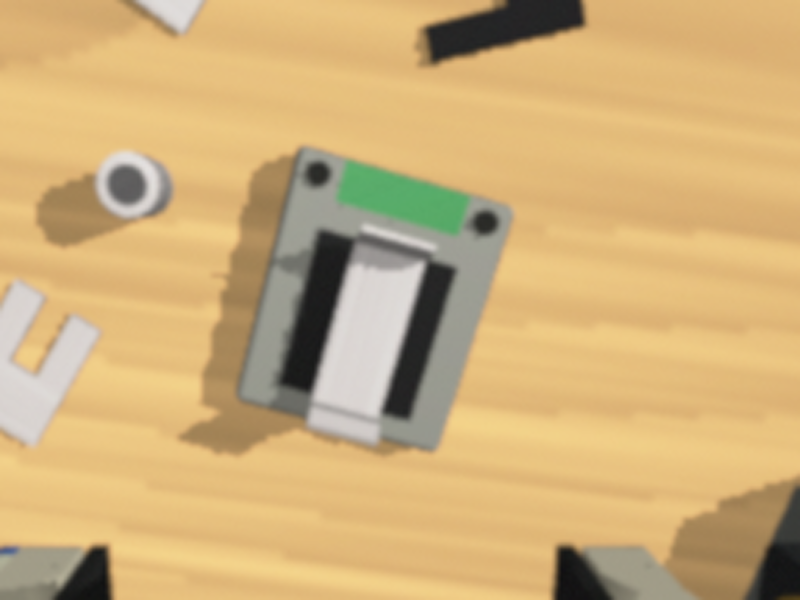

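```bash
python3 - <<'E'
from h import *
a=dict(np.load("w2.npz"));b=dict(np.load("w3.npz"))
B=lambda u,v:(150+u/3.125,50+v/3.125); A=lambda u,v:(u/S,v/S)
for n,pa,pb in [("nearL",(408,309),(360,228)),("nearR",(443,321),(437,250)),("bodyL",(382,262),(302,148)),("bodyR",(479,289),(512,208))]:
    print(n,tri(a,A(*pa),b,B(*pb)))
q=[onz(b,B(*p),.024) for p in [(302,148),(512,208),(437,450),(238,400)]]
print("body",np.mean(q,0),[np.linalg.norm(q[i]-q[i-1]).round(4) for i in range(4)],[np.degrees(np.arctan2(*(q[i]-q[j])[1::-1])).round(1) for i,j in ((3,0),(2,1))])
q=[onz(b,B(*p),.069) for p in [(360,228),(437,250),(378,445),(305,430)]]
print("ends",np.mean(q,0),[np.linalg.norm(q[i]-q[i-1]).round(4) for i in range(4)],[np.degrees(np.arctan2(*(q[i]-q[j])[1::-1])).round(1) for i,j in ((3,0),(2,1))])
q=[onz(b,B(*p),.044) for p in [(350,270),(423,275),(383,418),(313,402)]]
print("pan",np.mean(q,0),[np.linalg.norm(q[i]-q[i-1]).round(4) for i in range(4)],[np.degrees(np.arctan2(*(q[i]-q[j])[1::-1])).round(1) for i,j in ((3,0),(2,1))])
print((q[2]+q[3])/2,np.degrees(np.arctan2(*((q[2]+q[3])/2-(q[0]+q[1])/2)[1::-1])))
E
```

```text
nearL (array([ 0.48499547, -0.17747735,  0.05893779]), np.float64(3.2767209854547657e-06))
nearR (array([ 0.48944906, -0.14308012,  0.0680804 ]), np.float64(0.0004981857969000809))
bodyL (array([ 0.45222576, -0.20931004,  0.00960123]), np.float64(0.00048099184915890216))
bodyR (array([ 0.46603173, -0.10286061,  0.01286913]), np.float64(0.0005927785086974618))
body [ 0.52241441 -0.16487014  0.024     ] [np.float64(0.1271), np.float64(0.105), np.float64(0.1259), np.float64(0.1066)] [np.float64(-7.6), np.float64(-6.9)]
ends [ 0.53335364 -0.16641356  0.069     ] [np.float64(0.0943), np.float64(0.0352), np.float64(0.0922), np.float64(0.0348)] [np.float64(-7.3), np.float64(-7.6)]
pan [ 0.53777444 -0.16581692  0.044     ] [np.float64(0.066), np.float64(0.0345), np.float64(0.0715), np.float64(0.0354)] [np.float64(-7.7), np.float64(-6.4)]
[ 0.57189688 -0.17002997  0.044     ] -7.038615115494873
```

```bash
python3 - <<'E'
from h import *
a=dict(np.load("w1.npz"));s=dict(np.load("scene0.npz"));t=dict(np.load("top0.npz"))
f=lambda s,u,v,z=0:onz(s,(u/S,v/S),z).round(3)
print("cab",f(a,236,165),f(a,228,300),f(s,155,240),"oil",f(s,213,390),"bolt",f(s,170,327),"jar",f(s,642,335),f(t,188,255,.04),"sock",f(a,470,322),"smallsock",f(s,587,352),"wrench",f(s,290,393),f(s,385,385),"stone",f(s,498,258))
np.set_printoptions(suppress=True)
# s1 grasp: +3mm along solid
d=np.radians(-25); p=np.array([.5803,-.342])+.004*np.array([np.cos(d),np.sin(d)])
print(p,row([*p,.12],[180,0,155]),row([*p,.002],[180,0,155]))
E
```

```text
cab [ 0.354 -0.576  0.   ] [ 0.515 -0.579  0.   ] [ 0.22  -0.576  0.   ] oil [ 0.712 -0.345  0.   ] bolt [ 0.539 -0.462 -0.   ] jar [0.607 0.448 0.   ] [0.607 0.453 0.04 ] sock [ 0.501 -0.278  0.   ] smallsock [0.648 0.33  0.   ] wrench [ 0.725 -0.21   0.   ] [ 0.714 -0.045  0.   ] stone [0.337 0.218 0.   ]
[ 0.58392523 -0.34369047] [-1.22, -16.59, 17.99, -0.01, -0.03, 32.94] [-1.22, -16.59, 29.79, -0.01, -0.03, 32.94]
```

Call:
send_rows --fingers 0.76 --plan '[[[0, -4, 0, 0, 0, 7], [-0.5, -8, 2, 0, 0, 14], [-1, -12, 5, 0, 0, 21], [-1.2, -15, 8, 0, 0, 28], [-1.2, -16.6, 12, 0, 0, 33], [-1.2, -16.6, 15, 0, 0, 33], [-1.2, -16.6, 18, 0, 0, 33], [-1.2, -16.6, 20, 0, 0, 33]]]'

```text
clock: 3.05
tool_pos: [0.5819, -0.3432, 0.0967]
orientation: [-180.0, -0.2, 154.9]
force: [-0.6, 0.7, -0.8]
opening: 0.0664
gripper_force: 0.0
```

Call:
send_rows --plan '[[[0, 0, 0, 0, 0, 0], [0, 0, 0, 0, 0, 0]]]'

```text
clock: 3.22
tool_pos: [0.5839, -0.343, 0.1002]
orientation: [-180.0, -0.1, 155.0]
force: [0.1, -0.3, 0.5]
opening: 0.0669
gripper_force: 0.0
```

```bash
python3 - <<'E'
from h import *
s=snap("wrist","w4"); print(tool()[0], tool()[1].as_euler("xyz",degrees=True)); print(shims(s)[0],proj(s,[.58,-.342,.005])*S)
print(row([.58392,-.34369,.002],[180,0,155]))
E
```

```text
[ 0.58515605 -0.34316481  0.10189604] [-1.79981010e+02  1.09765617e-01  1.55048494e+02]
[([0.5794, -0.3419], -25.1, [50.1, 75.4], 3056), ([0.4656, -0.4069], -23.4, [50.7, 74.5], 3074)] [[398.58337409 298.44409836]]
[0.11, -0.1, 9.99, -0.02, 0.11, 0.05]
```

View pics/w4.png

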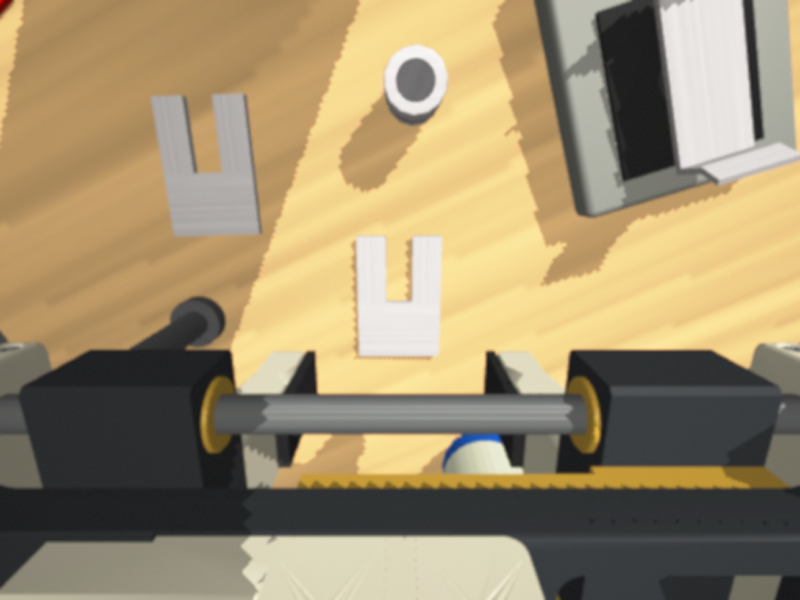

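Call:
send_rows --plan '[[[0, 0, 3, 0, 0, 0], [0, 0, 6, 0, 0, 0], [0, 0, 8.5, 0, 0, 0], [0, 0, 9.9, 0, 0, 0], [0, 0, 9.9, 0, 0, 0], [0, 0, 9.9, 0, 0, 0]]]'

```text
clock: 3.77
tool_pos: [0.5864, -0.3429, 0.0034]
orientation: [180.0, 0.2, 155.1]
force: [-0.0, -0.5, -0.1]
opening: 0.067
gripper_force: 0.0
```

Call:
send_rows --fingers 0 --plan '[[[0, 0, 0, 0, 0, 0], [0, 0, 0, 0, 0, 0], [0, 0, 0, 0, 0, 0], [0, 0, 0, 0, 0, 0], [0, 0, 0, 0, 0, 0]]]'

```text
clock: 4.18
tool_pos: [0.5855, -0.3427, 0.0023]
orientation: [180.0, 0.1, 155.1]
force: [-1.2, 1.6, 7.6]
opening: 0.0486
gripper_force: 30.0
```

Call:
send_rows --plan '[[[0, 0, -3, 0, 0, 0], [0, 0, -6, 0, 0, 0], [0, 0, -10, 0, 0, 0], [0, 0, -14, 0, 0, 0], [0, 0, -14, 0, 0, 0], [0, 0, -14, 0, 0, 0], [0, 0, -14, 0, 0, 0]]]'

```text
clock: 4.77
tool_pos: [0.5844, -0.3421, 0.1407]
orientation: [180.0, -0.0, 155.0]
force: [-0.9, -0.4, -2.3]
opening: 0.0492
gripper_force: 30.0
```

```bash
cat >> h.py <<'E'
PAN=np.array([.533,-.1655]); PYAW=-7.4
def u(yaw): return np.array([np.cos(np.radians(yaw)),np.sin(np.radians(yaw))])
E
python3 - <<'E'
from h import *
print(tool()[0],tool()[1].as_euler("xyz",degrees=True))
p=PAN+.0048*u(PYAW)
print(row([*p,.13],[180,0,180+PYAW]),row([*p,.045],[180,0,180+PYAW]))
E
```

```text
[ 0.58440885 -0.34208133  0.14073249] [ 1.79963356e+02 -1.38403571e-02  1.55027060e+02]
[11.66, 13.98, 1.09, 0.04, -0.01, -17.57] [11.66, 13.98, 9.59, 0.04, -0.01, -17.57]
```

Call:
send_rows --plan '[[[2, 2.5, 0, 0, 0, -5], [4, 5, 0, 0, 0, -10], [6.5, 8, 0, 0, 0, -15], [9, 11, 0.5, 0, 0, -17.6], [11.6, 14, 1, 0, 0, -17.6], [11.6, 14, 1, 0, 0, -17.6], [11.6, 14, 1, 0, 0, -17.6], [11.6, 14, 1, 0, 0, -17.6]]]'

```text
clock: 5.43
tool_pos: [0.5382, -0.1662, 0.1299]
orientation: [-180.0, -0.1, 172.7]
force: [0.2, 0.2, -1.1]
opening: 0.0487
gripper_force: 30.0
```

```bash
python3 - <<'E'
from h import *
print(tool()[0],tool()[1].as_euler("xyz",degrees=True))
p=PAN+.0055*u(PYAW)
print(row([*p,.0475],[180,0,180+PYAW]))
s=snap("wrist","w5",crop=(156,140,356,290))
E
```

```text
[ 0.53824245 -0.1662309   0.12992025] [-1.79981567e+02 -1.12957328e-01  1.72707908e+02]
[-0.04, 0.01, 8.24, -0.02, -0.11, 0.11]
```

View pics/w5.png

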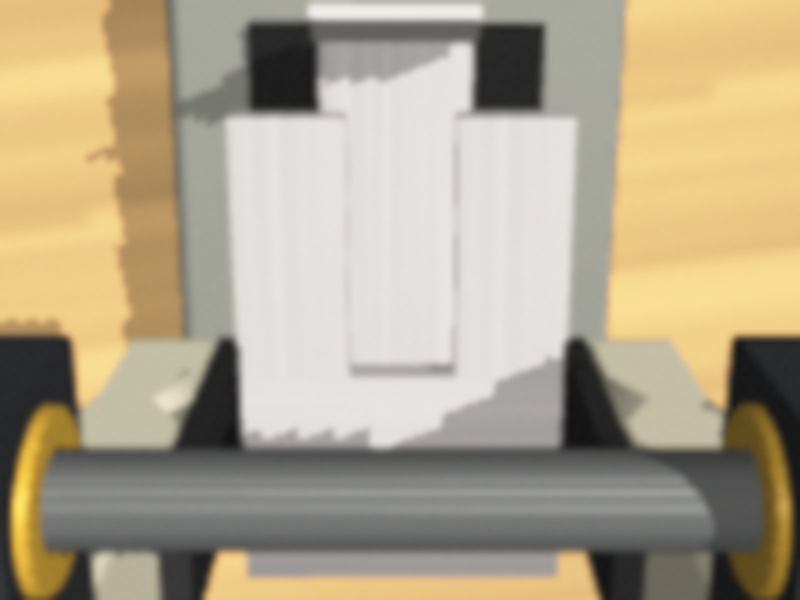

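```bash
python3 - <<'E'
from h import *
s=dict(np.load("w5.npz")); B=lambda u,v:(156+u/4,140+v/4)
zt=.1299-.0023+.005
a=(onz(s,B(227,118),zt)+onz(s,B(577,118),zt))/2
b=(onz(s,B(247,577),zt-.005)+onz(s,B(557,577),zt-.005))/2
x=u(PYAW);y=u(PYAW+90); T=np.array([.53824,-.16623])
for n,q in(("slotend",a),("solidend",b)): d=q[:2]-PAN; e=q[:2]-T; print(n,d@x,d@y,"tcp",e@x,e@y)
# pan features: near flare top edge z .069, pan edges z .044
for n,q,z in (("flare",(395,5),.069),("panL",(318,80),.044),("panR",(473,80),.044)):
    d=onz(s,B(*q),z)[:2]-PAN; print(n,d@x,d@y)
E
```

```text
slotend -0.03797402981582775 0.00011678121472087893 tcp -0.04326440749221679 0.00016581223719408424
solidend 0.04058775840476137 0.0003046186302112239 tcp 0.03529738072837234 0.00035364965268442836
flare -0.04836326901870645 -0.0012003041532544553
panL -0.02971521675961196 -0.01842583263378058
panR -0.02978046810176661 0.016022486420376614
```

Call:
send_rows --plan '[[[0.05, -0.1, 2, 0, 0, 0], [0.05, -0.1, 4, 0, 0, 0], [0.05, -0.1, 6, 0, 0, 0], [0.05, -0.1, 7.4, 0, 0, 0], [0.05, -0.1, 8.2, 0, 0, 0], [0.05, -0.1, 8.3, 0, 0, 0], [0.05, -0.1, 8.3, 0, 0, 0]]]'

```text
clock: 6.07
tool_pos: [0.5381, -0.1683, 0.0476]
orientation: [-180.0, -0.1, 172.6]
force: [0.7, -0.1, -1.9]
opening: 0.0487
gripper_force: 30.0
```

Call:
send_rows --fingers 0.76 --plan '[[[0, 0, 0, 0, 0, 0], [0, 0, 0, 0, 0, 0], [0, 0, 0, 0, 0, 0], [0, 0, -2, 0, 0, 0], [0, 0, -5, 0, 0, 0], [0, 0, -9, 0, 0, 0], [0, 0, -9, 0, 0, 0], [0, 0, -9, 0, 0, 0]]]'

```text
clock: 6.73
tool_pos: [0.5401, -0.1675, 0.1414]
orientation: [180.0, 0.4, 172.7]
force: [0.2, 1.0, -1.4]
opening: 0.0666
gripper_force: 0.0
```

```bash
python3 - <<'E'
from h import *
s=snap("wrist","w6"); print(tool()[0],tool()[1].as_euler("xyz",degrees=True))
print(shims(s,.049)[0],"pan",PAN); print(shims(s,.005)[0])
E
```

```text
[ 0.53879655 -0.16731517  0.13950705] [179.95435716   0.19412233 172.6490498 ]
[] pan [ 0.533  -0.1655]
[([0.3699, -0.2818], -27.1, [51.4, 60.7], 2351), ([0.4663, -0.4052], 156.9, [49.8, 75.6], 2307)]
```

View pics/w6.png

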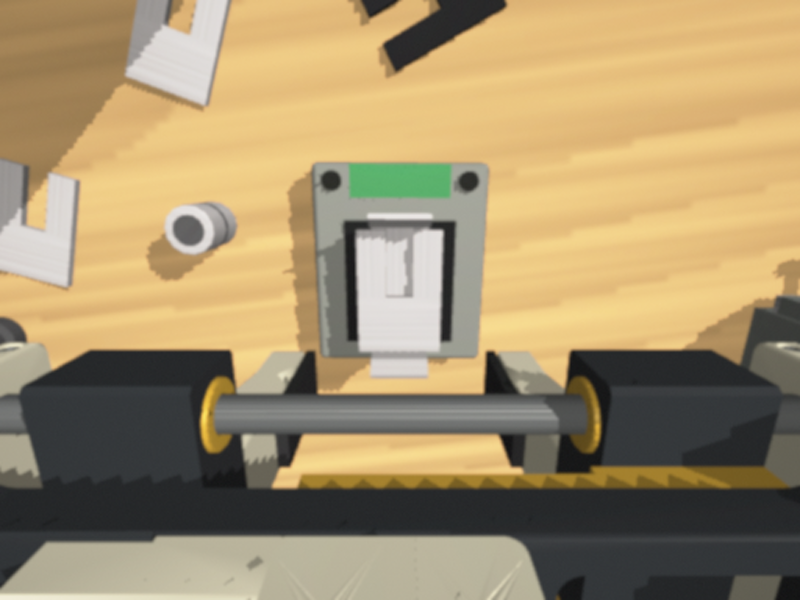

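```bash
python3 - <<'E'
from h import *
p=np.array([.4656,-.4072])+.0055*u(-23.3); print(p,row([*p,.10],[180,0,156.7]))
E
```

```text
[ 0.47065146 -0.4093755 ] [3.67, -24.88, 3.92, 0.07, 0.19, 15.95]
```

Call:
send_rows --plan '[[[0.5, -4, 0, 0, 0, 4], [1, -8, 0, 0, 0, 8], [1.8, -12, 0, 0, 0, 12], [2.4, -16, 0, 0, 0, 16], [3, -20, 2, 0, 0, 16], [3.65, -24, 3.9, 0, 0, 16], [3.65, -24.9, 3.9, 0, 0, 16], [3.65, -24.9, 3.9, 0, 0, 16]]]'

```text
clock: 7.45
tool_pos: [0.4671, -0.412, 0.0957]
orientation: [180.0, -0.3, 156.4]
force: [0.2, 0.7, 1.2]
opening: 0.0667
gripper_force: 0.0
```

Call:
send_rows --plan '[[[0, 0, 0, 0, 0, 0], [0, 0, 0, 0, 0, 0]]]'

```text
clock: 7.62
tool_pos: [0.4699, -0.4093, 0.0985]
orientation: [180.0, -0.1, 156.6]
force: [-0.6, -0.1, 0.4]
opening: 0.0665
gripper_force: 0.0
```

```bash
python3 - <<'E'
from h import *
s=snap("wrist","w7"); print(tool()[0],tool()[1].as_euler("xyz",degrees=True))
o=shims(s,.005)[0]; print(o)
for c,y,l,a in o:
    if abs(c[1]+.407)<.03: 
        p=np.array(c)+.0055*u(y); print(row([*p,.0025],[180,0,180+y]))
E
```

```text
[ 0.47040013 -0.40897883  0.09898115] [ 1.79994319e+02 -4.36539209e-03  1.56692162e+02]
[([0.5396, -0.1968], 171.6, [30.9, 171.3], 4040), ([0.3743, -0.2848], 63.4, [50.8, 50.8], 2217), ([0.4657, -0.4071], -23.3, [50.0, 75.4], 2981), ([0.5391, -0.439], 66.6, [17.6, 244.5], 3994), ([0.3756, -0.6173], -0.6, [80.2, 100.9], 5135)]
[-0.04, -0.01, 9.65, 0.01, -0.0, -0.01]
```

Call:
send_rows --plan '[[[-0.05, 0, 3, 0, 0, 0], [-0.05, 0, 6, 0, 0, 0], [-0.05, 0, 8.3, 0, 0, 0], [-0.05, 0, 9.6, 0, 0, 0], [-0.05, 0, 9.6, 0, 0, 0], [-0.05, 0, 9.6, 0, 0, 0]]]'

```text
clock: 8.17
tool_pos: [0.4713, -0.4088, 0.0031]
orientation: [-180.0, -0.0, 156.8]
force: [0.5, 0.8, -0.0]
opening: 0.0666
gripper_force: 0.0
```

Call:
send_rows --fingers 0 --plan '[[[0, 0, 0, 0, 0, 0], [0, 0, 0, 0, 0, 0], [0, 0, 0, 0, 0, 0], [0, 0, 0, 0, 0, 0], [0, 0, 0, 0, 0, 0]]]'

```text
clock: 8.58
tool_pos: [0.471, -0.4099, 0.0036]
orientation: [180.0, 0.1, 156.7]
force: [0.5, 3.0, 3.8]
opening: 0.0484
gripper_force: 30.0
```

Call:
send_rows --plan '[[[0, 0, -3, 0, 0, 0], [0, 0, -6, 0, 0, 0], [0, 0, -10, 0, 0, 0], [0, 0, -14, 0, 0, 0], [0, 0, -14, 0, 0, 0], [0, 0, -14, 0, 0, 0], [0, 0, -14, 0, 0, 0]]]'

```text
clock: 9.17
tool_pos: [0.4701, -0.4097, 0.1427]
orientation: [180.0, 0.0, 156.6]
force: [0.2, -0.0, -2.2]
opening: 0.0481
gripper_force: 30.0
```

```bash
cat >> h.py <<'E'
PL=np.array([.5381,-.1680])
E
python3 - <<'E'
from h import *
print(tool()[0],row([*PL,.13],[180,0,172.6]))
E
```

```text
[ 0.47006698 -0.40965806  0.14273151] [3.35, 24.88, 1.29, 0.03, 0.0, -15.99]
```

Call:
send_rows --plan '[[[0.5, 4, 0, 0, 0, -5], [1, 8, 0, 0, 0, -10], [1.5, 12, 0, 0, 0, -16], [2, 16, 0.5, 0, 0, -16], [2.7, 20, 1, 0, 0, -16], [3.35, 24, 1.3, 0, 0, -16], [3.35, 24.9, 1.3, 0, 0, -16], [3.35, 24.9, 1.3, 0, 0, -16]]]'

```text
clock: 9.83
tool_pos: [0.5382, -0.1654, 0.1281]
orientation: [-180.0, -0.2, 172.9]
force: [0.3, -1.2, -2.1]
opening: 0.0478
gripper_force: 30.0
```

Call:
send_rows --plan '[[[0, 0, 0, 0, 0, 0], [0, 0, 0, 0, 0, 0], [0, 0, 0, 0, 0, 0]]]'

```text
clock: 10.08
tool_pos: [0.5377, -0.169, 0.1293]
orientation: [-180.0, -0.1, 172.6]
force: [-0.5, -0.2, -0.9]
opening: 0.0478
gripper_force: 30.0
```

```bash
python3 - <<'E'
from h import *
print(tool()[0],row([*PL,.0525],[180,0,172.6]))
E
```

```text
[ 0.53774869 -0.16903222  0.12927942] [-0.03, 0.11, 7.68, -0.01, -0.08, -0.03]
```

Call:
send_rows --plan '[[[0, 0.1, 2, 0, 0, 0], [0, 0.1, 4, 0, 0, 0], [0, 0.1, 6, 0, 0, 0], [0, 0.1, 7, 0, 0, 0], [0, 0.1, 7.6, 0, 0, 0], [0, 0.1, 7.7, 0, 0, 0], [0, 0.1, 7.7, 0, 0, 0]]]'

```text
clock: 10.67
tool_pos: [0.5387, -0.1677, 0.0532]
orientation: [-180.0, 0.0, 172.6]
force: [0.5, -0.5, -0.6]
opening: 0.0482
gripper_force: 30.0
```

Call:
send_rows --fingers 0.76 --plan '[[[0, 0, 0, 0, 0, 0], [0, 0, 0, 0, 0, 0], [0, 0, 0, 0, 0, 0], [0, 0, -2, 0, 0, 0], [0, 0, -5, 0, 0, 0], [0, 0, -9, 0, 0, 0], [0, 0, -9, 0, 0, 0], [0, 0, -9, 0, 0, 0]]]'

```text
clock: 11.33
tool_pos: [0.5406, -0.1671, 0.1462]
orientation: [180.0, 0.4, 172.7]
force: [-1.1, 0.5, -1.5]
opening: 0.0667
gripper_force: 0.0
```

```bash
python3 - <<'E'
from h import *
s=snap("wrist","w8",crop=(176,120,336,240)); print(tool()[0],tool()[1].as_euler("xyz",degrees=True))
p=np.array([.3636,-.2791])+.0055*u(-27.3); print(p,row([*p,.10],[180,0,152.7]))
E
```

```text
[ 0.53923652 -0.16696627  0.14425243] [1.79958870e+02 1.73142086e-01 1.72645145e+02]
[ 0.36848739 -0.28162257] [15.48, -13.56, 4.37, 0.07, 0.16, 19.95]
```

View pics/w8.png

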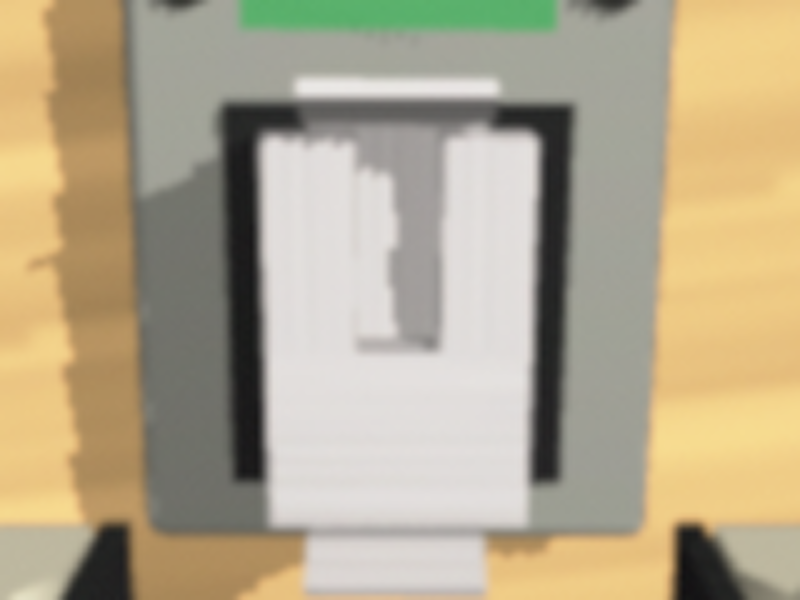

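Call:
send_rows --plan '[[[3, -2.5, 0, 0, 0, 5], [6, -5, 0, 0, 0, 10], [9, -7.5, 0, 0, 0, 15], [12, -10, 1.5, 0, 0, 20], [15.5, -13.5, 3, 0, 0, 20], [15.5, -13.5, 4.4, 0, 0, 20], [15.5, -13.5, 4.4, 0, 0, 20], [15.5, -13.5, 4.4, 0, 0, 20]]]'

```text
clock: 12.05
tool_pos: [0.3662, -0.2813, 0.0979]
orientation: [-180.0, -0.2, 152.6]
force: [0.6, -0.5, -0.2]
opening: 0.0666
gripper_force: 0.0
```

Call:
send_rows --plan '[[[0, 0, 0, 0, 0, 0], [0, 0, 0, 0, 0, 0]]]'

```text
clock: 12.22
tool_pos: [0.3689, -0.281, 0.0994]
orientation: [180.0, 0.0, 152.7]
force: [1.0, -0.1, 0.1]
opening: 0.0665
gripper_force: 0.0
```

```bash
python3 - <<'E'
from h import *
s=snap("wrist","w9"); print(tool()[0],tool()[1].as_euler("xyz",degrees=True))
o=shims(s,.005)[0]; print(o)
for c,y,l,a in o:
    if abs(c[1]+.28)<.03: 
        p=np.array(c)+.0055*u(y); print(row([*p,.0025],[180,0,180+y]))
E
```

```text
[ 0.36885479 -0.28086797  0.09942367] [1.79994574e+02 5.37844404e-02 1.52721548e+02]
[([0.3632, -0.279], -27.0, [50.5, 75.8], 3061)]
[0.05, -0.09, 9.69, 0.01, 0.05, -0.28]
```

Call:
send_rows --plan '[[[0.05, -0.05, 3, 0, 0, 0], [0.05, -0.05, 6, 0, 0, 0], [0.05, -0.05, 8.3, 0, 0, 0], [0.05, -0.05, 9.6, 0, 0, 0], [0.05, -0.05, 9.65, 0, 0, 0], [0.05, -0.05, 9.65, 0, 0, 0]]]'

```text
clock: 12.77
tool_pos: [0.3676, -0.281, 0.0021]
orientation: [-180.0, -0.0, 152.7]
force: [0.3, 0.1, -0.7]
opening: 0.0664
gripper_force: 0.0
```

Call:
send_rows --fingers 0 --plan '[[[0, 0, 0, 0, 0, 0], [0, 0, 0, 0, 0, 0], [0, 0, 0, 0, 0, 0], [0, 0, 0, 0, 0, 0], [0, 0, 0, 0, 0, 0]]]'

```text
clock: 13.18
tool_pos: [0.3674, -0.2814, 0.003]
orientation: [180.0, 0.1, 152.7]
force: [0.9, 2.8, 3.6]
opening: 0.0487
gripper_force: 30.0
```

Call:
send_rows --plan '[[[0, 0, -3, 0, 0, 0], [0, 0, -6, 0, 0, 0], [0, 0, -10, 0, 0, 0], [0, 0, -14, 0, 0, 0], [0, 0, -14, 0, 0, 0], [0, 0, -14, 0, 0, 0], [0, 0, -14, 0, 0, 0]]]'

```text
clock: 13.77
tool_pos: [0.3664, -0.2811, 0.1423]
orientation: [180.0, 0.0, 152.6]
force: [-0.5, -0.0, -1.8]
opening: 0.0488
gripper_force: 30.0
```

```bash
python3 - <<'E'
from h import *
print(tool()[0],row([*PL,.13],[180,0,172.6]))
E
```

```text
[ 0.36639644 -0.28109727  0.14231385] [-10.04, 17.94, 1.24, 0.03, 0.02, -19.98]
```

Call:
send_rows --plan '[[[-2, 3.6, 0, 0, 0, -5], [-4, 7.2, 0, 0, 0, -10], [-6, 10.8, 0, 0, 0, -15], [-8, 14.4, 0.5, 0, 0, -20], [-9.9, 17.9, 1, 0, 0, -20], [-9.9, 17.9, 1.2, 0, 0, -20], [-9.9, 17.9, 1.2, 0, 0, -20], [-9.9, 17.9, 1.2, 0, 0, -20]]]'

```text
clock: 14.43
tool_pos: [0.5356, -0.1676, 0.1282]
orientation: [-180.0, -0.3, 172.7]
force: [-0.6, -0.8, -1.6]
opening: 0.0486
gripper_force: 30.0
```

Call:
send_rows --plan '[[[0, 0, 0, 0, 0, 0], [0, 0, 0, 0, 0, 0], [0, 0, 0, 0, 0, 0]]]'

```text
clock: 14.68
tool_pos: [0.5364, -0.1685, 0.1307]
orientation: [180.0, 0.0, 172.6]
force: [0.2, 0.3, -0.9]
opening: 0.0489
gripper_force: 30.0
```

```bash
python3 - <<'E'
from h import *
print(tool()[0],row([.5373,-.1679,.0575],[180,0,172.6]))
E
```

```text
[ 0.53642916 -0.16851343  0.13071626] [-0.08, 0.07, 7.32, 0.0, 0.01, -0.02]
```

Call:
send_rows --plan '[[[-0.05, 0.05, 2, 0, 0, 0], [-0.05, 0.05, 4, 0, 0, 0], [-0.05, 0.05, 5.7, 0, 0, 0], [-0.05, 0.05, 6.7, 0, 0, 0], [-0.05, 0.05, 7.3, 0, 0, 0], [-0.05, 0.05, 7.35, 0, 0, 0], [-0.05, 0.05, 7.35, 0, 0, 0]]]'

```text
clock: 15.27
tool_pos: [0.5379, -0.1677, 0.0574]
orientation: [-180.0, 0.0, 172.6]
force: [-0.1, 0.6, -0.8]
opening: 0.0488
gripper_force: 30.0
```

Call:
send_rows --fingers 0.76 --plan '[[[0, 0, 0, 0, 0, 0], [0, 0, 0, 0, 0, 0], [0, 0, 0, 0, 0, 0], [0, 0, -2, 0, 0, 0], [0, 0, -5, 0, 0, 0], [0, 0, -9, 0, 0, 0], [0, 0, -12, 0, 0, 0], [0, 0, -15, 0, 0, 0]]]'

```text
clock: 15.93
tool_pos: [0.5378, -0.1675, 0.2095]
orientation: [180.0, 0.1, 172.7]
force: [1.2, -0.9, 0.3]
opening: 0.067
gripper_force: 0.0
```

```bash
python3 - <<'E'
from h import *
from plant import ctrl
s=snap("wrist","w10",crop=(176,100,336,220)); print(tool()[0],tool()[1].as_euler("xyz",degrees=True), ctrl.get_obs()["joint_pos"].round(0))
print(row([.47,.38,.30],[180,0,172.6]))
E
```

```text
[ 0.54066366 -0.16828127  0.21589006] [-179.95184734    0.5817336   172.71704861] [   3.   10.  -15.    0.  -64. -100.]
[13.87, 53.48, -8.6, -0.05, 0.58, 0.12]
```

View pics/w10.png

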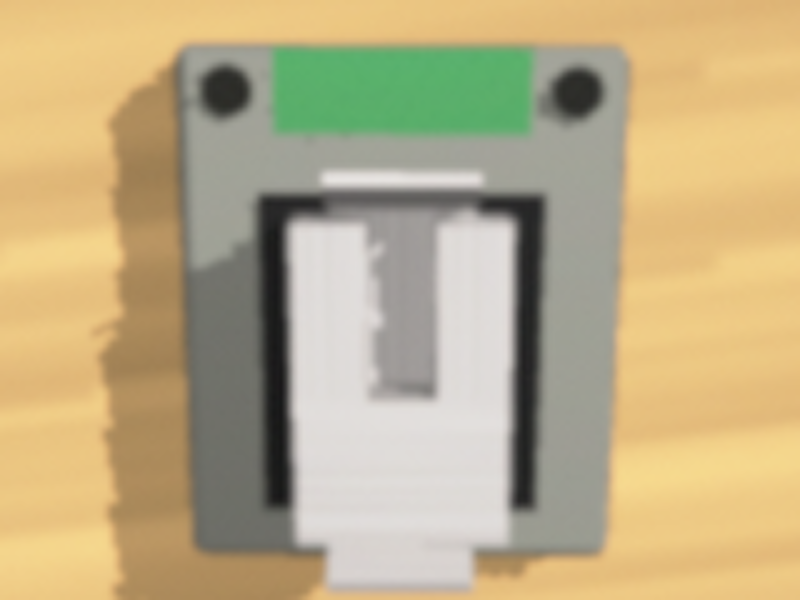

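Call:
send_rows --plan '[[[1, 4, -3, 0, 0, 0], [2, 8, -6, 0, 0, 0], [4, 12, -8.5, 0, 0, 0], [6, 16, -8.5, 0, 0, 0], [8, 20, -8.5, 0, 0, 0], [9, 24, -8.5, 0, 0, 0], [10, 28, -8.5, 0, 0, 0], [10, 32, -8.5, 0, 0, 0]]]'

```text
clock: 16.65
tool_pos: [0.4778, 0.137, 0.293]
orientation: [179.9, 0.1, 172.7]
force: [0.6, 0.5, -0.4]
opening: 0.0665
gripper_force: 0.0
```

Call:
send_rows --plan '[[[0, 0, 0, 0, 0, 0], [0, 0, 0, 0, 0, 0], [0, 0, 0, 0, 0, 0]]]'

```text
clock: 16.9
tool_pos: [0.479, 0.1355, 0.2918]
orientation: [-180.0, -0.0, 172.7]
force: [-0.1, 0.3, 0.0]
opening: 0.0667
gripper_force: 0.0
```

```bash
python3 - <<'E'
from h import *
s=snap("wrist","w11"); print(tool()[0],tool()[1].as_euler("xyz",degrees=True))
print(shims(s,.005)[0],row([.46,.40,.25],[180,0,172.6]))
E
```

```text
[0.47913884 0.13491708 0.29179568] [-1.79996007e+02  1.34705971e-03  1.72646372e+02]
[([0.3388, 0.22], -148.1, [41.1, 100.4], 3957)] [5.29, 26.05, 4.18, -0.0, 0.0, 0.05]
```

View pics/w11.png

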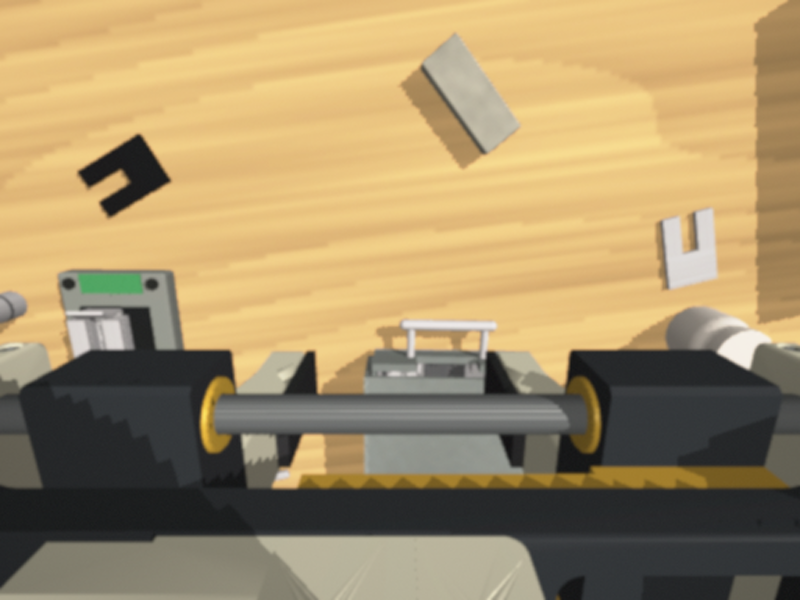

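```bash
python3 - <<'E'
from h import *
s=dict(np.load("w11.npz"))
print(shims(s,.005,near=(.51,.42))[0])
L,Rr=onz(s,(402/S,325/S),.031),onz(s,(495/S,326/S),.031); print(L,Rr,np.linalg.norm(L-Rr),np.degrees(np.arctan2(*(Rr-L)[1::-1]))-90)
t=dict(np.load("top0.npz"));
for c in [(276,262),(345,272),(292,160),(362,168)]: print(onz(t,(c[0]/S,c[1]/S),.056))
E
```

```text
[([0.5123, 0.4324], 7.6, [51.5, 74.8], 3158), ([0.3388, 0.22], -148.0, [40.9, 100.2], 3960), ([0.6048, 0.1942], -7.1, [59.8, 89.3], 2724)]
[0.54832448 0.12861667 0.031     ] [0.56148035 0.22306233 0.031     ] 0.0953575405806496 -7.930030645123139
[0.59184588 0.24206496 0.056     ]
[0.57204365 0.08028551 0.056     ]
[0.84139169 0.21584695 0.056     ]
[0.82625491 0.04787169 0.056     ]
```

```bash
python3 - <<'E'
from h import *
p=np.array([.5123,.4324])+.002*u(7.6); print(p,row([*p,.14],[180,0,187.6]))
E
```

```text
[0.51428243 0.43266451] [0.33, 29.98, 15.18, -0.0, 0.0, -14.95]
```

Call:
send_rows --plan '[[[0, 4, 0, 0, 0, -5], [0, 8, 0, 0, 0, -10], [0.3, 12, 2, 0, 0, -15], [0.3, 16, 4, 0, 0, -15], [0.3, 20, 7, 0, 0, -15], [0.3, 24, 9, 0, 0, -15], [0.3, 27, 12, 0, 0, -15], [0.3, 30, 15, 0, 0, -15]]]'

```text
clock: 17.62
tool_pos: [0.5144, 0.4207, 0.154]
orientation: [179.9, 0.1, -172.5]
force: [0.6, 0.1, 0.7]
opening: 0.0665
gripper_force: 0.0
```

Call:
send_rows --plan '[[[0, 0, 0, 0, 0, 0], [0, 0, 0, 0, 0, 0], [0, 0, 0, 0, 0, 0]]]'

```text
clock: 17.87
tool_pos: [0.5138, 0.4188, 0.1544]
orientation: [-180.0, -0.0, -172.4]
force: [0.4, -0.2, 0.1]
opening: 0.0666
gripper_force: 0.0
```

```bash
python3 - <<'E'
from h import *
s=snap("wrist","w12"); print(tool()[0],tool()[1].as_euler("xyz",degrees=True))
o=shims(s,.005)[0]; print(o)
for c,y,l,a in o:
    if abs(c[1]-.43)<.04 and abs(c[0]-.51)<.04: 
        p=np.array(c)+.002*u(y); print(row([*p,.0025],[180,0,180+y]))
E
```

```text
[0.51397301 0.41898996 0.15551005] [ 1.79969256e+02  5.82610478e-02 -1.72438611e+02]
[([0.5124, 0.4334], 7.7, [50.2, 75.1], 3036)]
[-0.22, 1.44, 15.3, 0.03, 0.06, -0.14]
```

Call:
send_rows --plan '[[[-0.2, 1.4, 3, 0, 0, 0], [-0.2, 1.4, 6, 0, 0, 0], [-0.2, 1.4, 9, 0, 0, 0], [-0.2, 1.4, 11.5, 0, 0, 0], [-0.2, 1.4, 13.8, 0, 0, 0], [-0.2, 1.4, 15.2, 0, 0, 0], [-0.2, 1.4, 15.2, 0, 0, 0], [-0.2, 1.4, 15.2, 0, 0, 0]]]'

```text
clock: 18.58
tool_pos: [0.514, 0.4338, 0.0041]
orientation: [179.9, 0.1, -172.4]
force: [0.2, 0.2, 0.8]
opening: 0.0667
gripper_force: 0.0
```

Call:
send_rows --fingers 0 --plan '[[[0, 0, 0, 0, 0, 0], [0, 0, 0, 0, 0, 0], [0, 0, 0, 0, 0, 0], [0, 0, 0, 0, 0, 0], [0, 0, 0, 0, 0, 0]]]'

```text
clock: 19.0
tool_pos: [0.5135, 0.4347, 0.0038]
orientation: [179.9, 0.1, -172.3]
force: [-0.5, -2.3, 7.0]
opening: 0.0482
gripper_force: 30.0
```

Call:
send_rows --plan '[[[0, 0, -3, 0, 0, 0], [0, 0, -6, 0, 0, 0], [0, 0, -10, 0, 0, 0], [0, 0, -14, 0, 0, 0], [0, 0, -18, 0, 0, 0], [0, 0, -20, 0, 0, 0], [0, 0, -20, 0, 0, 0], [0, 0, -20, 0, 0, 0]]]'

```text
clock: 19.67
tool_pos: [0.5131, 0.4348, 0.2041]
orientation: [179.8, 0.1, -172.4]
force: [-0.8, 0.4, -1.9]
opening: 0.0477
gripper_force: 30.0
```

```bash
python3 - <<'E'
from h import *
print(tool()[0],row([.5346,-.1675,.20],[180,0,172.6]))
E
```

```text
[0.5130875  0.43481168 0.20413372] [5.88, -59.98, 0.24, 0.16, 0.08, 15.05]
```

Call:
send_rows --plan '[[[0.5, -4, 0, 0, 0, 5], [1, -8, 0, 0, 0, 10], [1.5, -12, 0, 0, 0, 15], [2, -16, 0, 0, 0, 15], [2.5, -20, 0, 0, 0, 15], [3, -24, 0, 0, 0, 15], [3.5, -28, 0, 0, 0, 15], [4, -32, 0, 0, 0, 15]]]'

```text
clock: 20.33
tool_pos: [0.5145, 0.1096, 0.2008]
orientation: [-179.9, -0.1, 172.7]
force: [1.5, 0.7, -1.5]
opening: 0.0479
gripper_force: 30.0
```

```bash
python3 - <<'E'
from h import *
print(tool()[0],row([.5337,-.1674,.15],[180,0,172.6]))
E
```

```text
[0.51452286 0.10964333 0.20082558] [-5.45, -27.23, 5.11, -0.08, -0.14, 0.06]
```

Call:
send_rows --plan '[[[-0.8, -4, 0, 0, 0, 0], [-1.6, -8, 1, 0, 0, 0], [-2.4, -12, 2, 0, 0, 0], [-3.2, -16, 3, 0, 0, 0], [-4, -20, 4, 0, 0, 0], [-4.8, -24, 5, 0, 0, 0], [-5.4, -27.2, 5, 0, 0, 0], [-5.4, -27.2, 5, 0, 0, 0]]]'

```text
clock: 21.0
tool_pos: [0.5327, -0.1696, 0.1495]
orientation: [-179.9, -0.3, 172.4]
force: [0.5, 0.0, -1.6]
opening: 0.048
gripper_force: 30.0
```

Call:
send_rows --plan '[[[0, 0, 0, 0, 0, 0], [0, 0, 0, 0, 0, 0], [0, 0, 0, 0, 0, 0], [0, 0, 0, 0, 0, 0]]]'

```text
clock: 21.33
tool_pos: [0.5347, -0.1638, 0.1523]
orientation: [180.0, -0.0, 172.7]
force: [-0.2, 0.2, -0.7]
opening: 0.0478
gripper_force: 30.0
```

```bash
python3 - <<'E'
from h import *
print(tool()[0],row([.5337,-.1674,.0635],[180,0,172.6]))
s=snap("wrist","w13"); b=dict(np.load("w5.npz"))
E
```

```text
[ 0.5346526  -0.16376548  0.15229023] [0.05, -0.37, 8.88, 0.01, -0.02, 0.13]
```

Call:
send_rows --plan '[[[0.05, -0.37, 2, 0, 0, 0], [0.05, -0.37, 4, 0, 0, 0], [0.05, -0.37, 6, 0, 0, 0], [0.05, -0.37, 7.4, 0, 0, 0], [0.05, -0.37, 8.4, 0, 0, 0], [0.05, -0.37, 8.85, 0, 0, 0], [0.05, -0.37, 8.85, 0, 0, 0], [0.05, -0.37, 8.85, 0, 0, 0]]]'

```text
clock: 22.05
tool_pos: [0.5343, -0.1681, 0.0645]
orientation: [-180.0, 0.0, 172.7]
force: [-0.6, 0.2, -1.0]
opening: 0.0481
gripper_force: 30.0
```

Call:
send_rows --fingers 0.76 --plan '[[[0, 0, 0, 0, 0, 0], [0, 0, 0, 0, 0, 0], [0, 0, 0, 0, 0, 0], [0, 0, -2, 0, 0, 0], [0, 0, -5, 0, 0, 0], [0, 0, -9, 0, 0, 0], [0, 0, -12, 0, 0, 0], [0, 0, -14, 0, 0, 0]]]'

```text
clock: 22.72
tool_pos: [0.535, -0.1688, 0.2082]
orientation: [-180.0, 0.3, 172.7]
force: [0.6, -0.4, 0.1]
opening: 0.0669
gripper_force: 0.0
```

Call:
send_rows --plan '[[[0, 0, 0, 0, 0, 0], [0, 0, 0, 0, 0, 0], [0, 0, 0, 0, 0, 0]]]'

```text
clock: 22.97
tool_pos: [0.5334, -0.1684, 0.2037]
orientation: [180.0, -0.0, 172.6]
force: [0.8, -0.3, -0.3]
opening: 0.0664
gripper_force: 0.0
```

```bash
python3 - <<'E'
from h import *
s=snap("wrist","w14",crop=(176,100,336,220)); print(tool()[0]); 
t=snap("top","t14"); 
w=s["img"][100:220,176:336]; sc=snap("scene","sc14")["img"]
a=cv2.resize(w,(440,330),interpolation=cv2.INTER_CUBIC); b=cv2.resize(sc[165:225,175:255],(360,270),interpolation=cv2.INTER_CUBIC)
c=cv2.resize(t["img"][90:260,110:390],(800,270),interpolation=cv2.INTER_CUBIC)
out=np.zeros((600,800,3),np.uint8); out[:330,:440]=a; out[:270,440:]=b; out[330:]=c
cv2.imwrite("pics/m14.png",out[...,::-1])
E
```

```text
[ 0.5331165  -0.16840728  0.2031011 ]
```

View pics/m14.png

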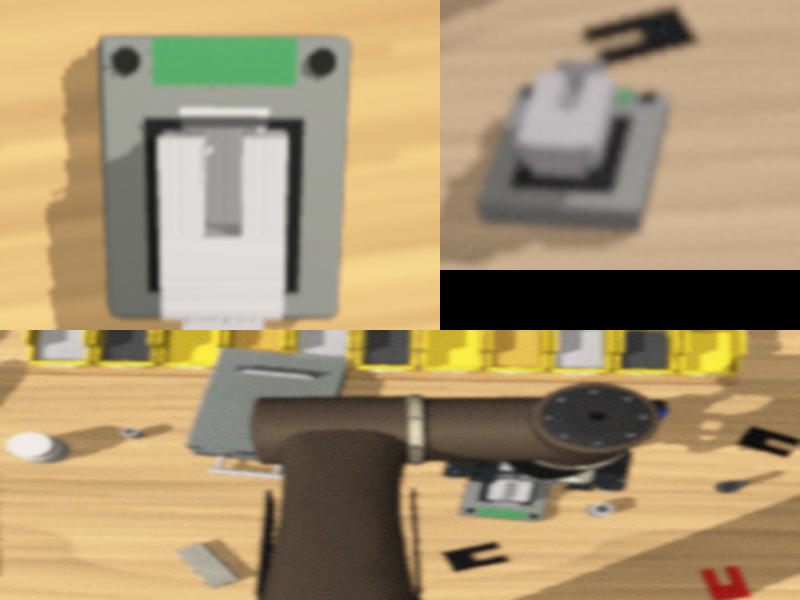

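```bash
python3 - <<'E'
from h import *
s=dict(np.load("w11.npz")); x=u(-7.7)
for n,(c,r),z in [("bar front",(448,320),.031),("bar back",(448,331),.031),("plate edge L",(372,352),.048),("plate R",(480,352),.048),("case front L",(366,378),.056),("caseR",(486,378),.056)]:
    p=onz(s,(c/S,r/S),z); print(n,p.round(4),(p[:2]@x).round(4))
g=s["img"].mean(2)
for c in (280,292,300): print(c,[int(v) for v in g[198:248,c]])
print(row([.47,.165,.2],[180,0,172.3]))
E
```

```text
bar front [0.5489 0.1759 0.031 ] 0.5204
bar back [0.5608 0.1747 0.031 ] 0.5323
plate edge L [0.5671 0.0959 0.048 ] 0.5491
plate R [0.5808 0.2032 0.048 ] 0.5483
case front L [0.5907 0.0869 0.056 ] 0.5738
caseR [0.6059 0.2058 0.056 ] 0.5729
280 [187, 190, 191, 192, 191, 191, 192, 205, 224, 232, 230, 213, 179, 151, 140, 139, 141, 153, 174, 184, 186, 184, 182, 181, 181, 172, 143, 113, 104, 111, 127, 140, 144, 139, 122, 100, 95, 97, 97, 97, 96, 98, 101, 112, 131, 145, 148, 148, 148, 148]
292 [189, 190, 190, 190, 189, 188, 190, 202, 222, 232, 231, 217, 187, 153, 135, 136, 135, 134, 132, 131, 129, 132, 136, 139, 141, 140, 131, 114, 105, 106, 122, 137, 141, 138, 123, 97, 79, 70, 68, 68, 68, 69, 76, 97, 125, 144, 148, 146, 146, 146]
300 [190, 189, 190, 189, 189, 188, 186, 195, 219, 231, 232, 220, 191, 165, 165, 180, 184, 184, 182, 182, 183, 189, 193, 194, 192, 182, 147, 100, 86, 100, 123, 138, 133, 120, 110, 112, 117, 122, 131, 139, 145, 152, 150, 138, 132, 142, 147, 146, 146, 146]
[10.53, 32.26, 0.3, -0.01, -0.11, 0.34]
```

Call:
send_rows --fingers 0 --plan '[[[1.5, 4, 0, 0, 0, 0], [3, 8, 0, 0, 0, 0], [4.5, 12, 0, 0, 0, 0], [6, 16, 0, 0, 0, 0], [7.5, 20, 0, 0, 0, 0], [9, 24, 0, 0, 0, 0], [10, 28, 0, 0, 0, 0], [10.5, 32.2, 0.3, 0, 0, 0.3]]]'

```text
clock: 23.78
tool_pos: [0.4695, 0.1595, 0.2014]
orientation: [180.0, 0.0, 172.4]
force: [1.2, -0.7, 0.2]
opening: 0.0189
gripper_force: 0.0
```

Call:
send_rows --plan '[[[0, 1, 0, 0, 0, 0], [0, 1.5, 0, 0, 0, 0], [0, 1.5, 0, 0, 0, 0], [0, 1.5, 0, 0, 0, 0]]]'

```text
clock: 24.12
tool_pos: [0.4727, 0.1719, 0.2007]
orientation: [-179.9, -0.1, 172.3]
force: [-0.4, -0.0, -0.5]
opening: 0.0008
gripper_force: 0.0
```

```bash
python3 - <<'E'
from h import *
s=snap("wrist","w15"); print(tool()[0],tool()[1].as_euler("xyz",degrees=True))
a=dict(np.load("w11.npz"))
g=s["img"].mean(2).astype(int); pr=proj(s,[[.555,.176,.031],[.5484,.1286,.031],[.5615,.223,.031],[.58,.17,.05]]); print(pr)
c=int(pr[0,0])
for dc in (-45,-20,0): print(c+dc,proj(s,[.5535,.17,.03])[0].round(0),list(enumerate(g[150:260:2,c+dc].tolist()))[0],g[150:260:2,c+dc].tolist())
r=int(pr[0,1]); print("row",r,g[r,150:380:3].tolist())
E
```

```text
[0.47273833 0.17153468 0.2009115 ] [-1.79950427e+02 -4.49834903e-02  1.72291758e+02]
[[267.82681518 239.20111917]
 [230.88325931 239.02148387]
 [304.45781685 239.34815777]
 [266.1075742  264.42016802]]
222 [263. 238.] (0, 193) [193, 191, 187, 184, 179, 177, 176, 176, 182, 189, 192, 194, 196, 196, 194, 189, 185, 180, 180, 182, 184, 186, 184, 182, 183, 189, 191, 190, 190, 188, 187, 189, 191, 188, 183, 179, 173, 80, 40, 40, 39, 41, 41, 39, 40, 41, 41, 40, 45, 57, 60, 59, 57, 56, 57]
247 [263. 238.] (0, 189) [189, 186, 183, 178, 177, 177, 182, 188, 193, 194, 196, 196, 195, 191, 187, 180, 177, 180, 183, 185, 185, 184, 181, 186, 190, 190, 189, 188, 185, 185, 188, 186, 182, 178, 176, 175, 174, 173, 177, 178, 178, 178, 178, 180, 183, 179, 150, 105, 106, 104, 98, 78, 70, 75, 82]
267 [263. 238.] (0, 186) [186, 182, 179, 177, 178, 178, 178, 188, 195, 197, 197, 195, 191, 186, 179, 177, 180, 184, 186, 184, 182, 180, 186, 190, 189, 189, 186, 182, 183, 185, 183, 179, 175, 174, 176, 178, 183, 168, 153, 154, 154, 154, 151, 125, 102, 99, 86, 92, 98, 92, 92, 90, 90, 92, 95]
row 239 [41, 40, 41, 41, 40, 41, 40, 41, 40, 40, 40, 40, 40, 41, 40, 41, 40, 41, 40, 41, 41, 40, 40, 41, 40, 41, 42, 40, 41, 41, 40, 63, 178, 105, 34, 139, 73, 35, 94, 102, 35, 40, 40, 41, 41, 40, 40, 40, 40, 40, 42, 42, 41, 41, 41, 41, 41, 42, 41, 41, 41, 42, 42, 40, 40, 40, 40, 41, 40, 39, 41, 41, 40, 43, 147, 195, 196]
```

Call:
send_rows --fingers 1 --plan '[[[-4, 0, 0, 0, 0, 0], [-8, -0.5, 0, 0, 0, 0], [-11, -1, 0, 0, 0, 0], [-11, -1, 0, 0, 0, 0], [-11, -1, 0, 0, 0, 0], [-11, -1, 0, 0, 0, 0]]]'

```text
clock: 24.67
tool_pos: [0.5802, 0.1465, 0.2008]
orientation: [-180.0, -0.1, 172.2]
force: [-1.0, -0.4, 0.3]
opening: 0.0349
gripper_force: 0.0
```

```bash
python3 - <<'E'
from h import *
s=snap("wrist","w16"); print(tool()[0],tool()[1].as_euler("xyz",degrees=True))
z=.03;W=.0005; x=u(-7.7);y=u(82.3); A0=.50; B0=.249
# rectified strip in case coords: x from .50 to .62, lateral offsets
g=cv2.cvtColor(s["img"],cv2.COLOR_RGB2GRAY).astype(np.float32)
def prof(lat,z,xs):
    P=np.array([np.r_[a*x+(B0+lat)*y,z] for a in xs]); q=proj(s,P).astype(np.float32)
    return cv2.remap(g,q[None,:,0],q[None,:,1],cv2.INTER_LINEAR)[0].astype(int).tolist()
xs=np.arange(.505,.605,.002)
for l in (-.06,-.02,0,.02,.06): print(l,prof(l,.031,xs))
lat=np.arange(-.1,.1,.003)
P=np.array([np.r_[.5263*x+(B0+l)*y,.031] for l in lat]); q=proj(s,P).astype(np.float32); print("bar",cv2.remap(g,q[None,:,0],q[None,:,1],1)[0].astype(int).tolist())
P=np.array([np.r_[.62*x+(B0+l)*y,.056] for l in lat]); q=proj(s,P).astype(np.float32); print("case",cv2.remap(g,q[None,:,0],q[None,:,1],1)[0].astype(int).tolist())
E
```

```text
[0.57999464 0.14695673 0.20125531] [-1.79988226e+02 -3.13751339e-02  1.72261252e+02]
-0.06 [210, 205, 201, 201, 201, 200, 198, 197, 198, 207, 217, 219, 218, 209, 176, 159, 160, 159, 157, 157, 160, 161, 160, 160, 158, 145, 120, 113, 112, 113, 130, 154, 157, 157, 158, 164, 160, 149, 163, 167, 166, 166, 165, 165, 165, 165, 165, 165, 166, 166]
-0.02 [198, 198, 196, 196, 200, 209, 215, 217, 225, 238, 243, 227, 190, 158, 166, 157, 156, 158, 160, 164, 194, 213, 213, 210, 207, 192, 143, 119, 143, 157, 156, 147, 109, 95, 104, 106, 108, 126, 154, 163, 163, 163, 163, 163, 162, 162, 161, 161, 163, 162]
0 [197, 203, 208, 211, 212, 215, 218, 217, 221, 236, 242, 230, 194, 161, 177, 161, 157, 159, 159, 173, 202, 210, 207, 207, 211, 200, 149, 117, 139, 156, 156, 150, 115, 92, 105, 107, 108, 122, 149, 161, 162, 162, 162, 161, 160, 160, 159, 158, 158, 159]
0.02 [204, 210, 212, 213, 215, 216, 215, 215, 216, 234, 242, 231, 199, 164, 171, 162, 160, 176, 192, 205, 206, 204, 210, 218, 220, 210, 152, 106, 136, 156, 152, 142, 143, 148, 148, 149, 150, 143, 148, 159, 160, 160, 160, 160, 161, 161, 161, 161, 160,
[... 217 characters left out ...]
162, 163, 164, 163, 163, 162, 161, 161, 161]
bar [200, 201, 201, 201, 201, 202, 207, 211, 215, 215, 217, 218, 219, 219, 219, 218, 208, 180, 227, 233, 233, 234, 235, 235, 235, 235, 235, 236, 236, 237, 237, 237, 237, 237, 237, 237, 238, 238, 238, 238, 238, 238, 239, 238, 238, 239, 238, 239, 241, 238, 214, 211, 211, 211, 211, 211, 212, 212, 212, 212, 213, 213, 213, 214, 213, 212, 212]
case [100, 193, 196, 196, 196, 192, 196, 199, 203, 173, 59, 37, 37, 77, 161, 165, 164, 161, 159, 160, 161, 160, 162, 162, 161, 160, 160, 161, 162, 160, 159, 158, 158, 158, 160, 158, 76, 29, 37, 45, 110, 154, 186, 195, 196, 196, 196, 196, 194, 102, 25, 26, 30, 43, 43, 43, 44, 44, 44, 44, 44, 43, 44, 43, 44, 44, 43]
```

```bash
cat >> h.py <<'E'
CX=u(-7.7);CY=u(82.3);CL=.249
def case(a,l=0): return a*CX+(CL+l)*CY
E
python3 - <<'E'
from h import *
print(case(.546),row([*case(.546),.10],[180,0,172.3]))
E
```

```text
[0.57443939 0.17359836] [0.9, 2.57, 10.13, -0.01, -0.03, -0.04]
```

Call:
send_rows --fingers 0 --plan '[[[0.9, 2.6, 0, 0, 0, 0], [0.9, 2.6, 0, 0, 0, 0], [0.9, 2.6, 3, 0, 0, 0], [0.9, 2.6, 6, 0, 0, 0], [0.9, 2.6, 8.5, 0, 0, 0], [0.9, 2.6, 10, 0, 0, 0], [0.9, 2.6, 10, 0, 0, 0], [0.9, 2.6, 10, 0, 0, 0]]]'

```text
clock: 25.38
tool_pos: [0.5745, 0.175, 0.1016]
orientation: [-180.0, -0.0, 172.4]
force: [-0.5, -0.9, 0.2]
opening: 0.0011
gripper_force: 0.0
```

Call:
send_rows --plan '[[[0, 0, 0, 0, 0, 0], [0, 0, 0, 0, 0, 0], [0, 0, 0, 0, 0, 0]]]'

```text
clock: 25.63
tool_pos: [0.5757, 0.1756, 0.1029]
orientation: [179.9, 0.1, 172.4]
force: [-0.3, -0.5, 0.2]
opening: 0.0004
gripper_force: 0.0
```

```bash
python3 - <<'E'
from h import *
print(tool()[0],row([*case(.546),.014],[180,0,172.3]))
E
```

```text
[0.57573707 0.17556518 0.10293404] [0.12, -0.23, 8.89, 0.09, 0.11, 0.06]
```

Go down slowly and watch the force.

Call:
send_rows --plan '[[[0.1, -0.1, 2, 0, 0, 0], [0.1, -0.1, 4, 0, 0, 0], [0.1, -0.1, 5.5, 0, 0, 0], [0.1, -0.1, 6.3, 0, 0, 0], [0.1, -0.1, 6.9, 0, 0, 0], [0.1, -0.1, 7.3, 0, 0, 0]]]'

```text
clock: 26.13
tool_pos: [0.5743, 0.1744, 0.0284]
orientation: [180.0, 0.0, 172.4]
force: [-0.2, 0.2, 0.8]
opening: 0.0006
gripper_force: 0.0
```

Call:
send_rows --plan '[[[0, 0, 0.5, 0, 0, 0], [0, 0, 1, 0, 0, 0], [0, 0, 1.5, 0, 0, 0], [0, 0, 1.5, 0, 0, 0], [0, 0, 1.5, 0, 0, 0]]]'

```text
clock: 26.55
tool_pos: [0.5739, 0.1742, 0.0133]
orientation: [-180.0, -0.0, 172.3]
force: [-0.2, 0.3, -1.2]
opening: 0.0006
gripper_force: 0.0
```

Call:
send_rows --plan '[[[0.5, 0, 0, 0, 0, 0], [1.5, 0, 0, 0, 0, 0], [2.5, 0, 0, 0, 0, 0], [3.5, 0, 0, 0, 0, 0], [4.5, 0, 0, 0, 0, 0], [5.5, 0, 0, 0, 0, 0], [6.2, 0, 0, 0, 0, 0], [6.2, 0, 0, 0, 0, 0]]]'

```text
clock: 27.22
tool_pos: [0.512, 0.183, 0.014]
orientation: [179.9, 0.1, 172.4]
force: [-0.0, 0.0, -0.2]
opening: 0.0005
gripper_force: 0.0
```

Call:
send_rows --plan '[[[0.4, 0, 0, 0, 0, 0], [0.8, 0, 0, 0, 0, 0], [0.8, 0, 0, 0, 0, 0], [0.8, 0, 0, 0, 0, 0]]]'

```text
clock: 27.55
tool_pos: [0.505, 0.1838, 0.0138]
orientation: [180.0, 0.0, 172.4]
force: [1.8, -0.4, 0.6]
opening: 0.0003
gripper_force: 0.9
```

Call:
send_rows --plan '[[[0.3, 0, 0, 0, 0, 0], [0.5, 0, 0, 0, 0, 0], [0.5, 0, 0, 0, 0, 0], [0.5, 0, 0, 0, 0, 0]]]'

```text
clock: 27.88
tool_pos: [0.5034, 0.1843, 0.0139]
orientation: [179.9, 0.3, 172.4]
force: [20.0, -9.1, -7.9]
opening: 0.0005
gripper_force: 10.7
```

Call:
send_rows --plan '[[[-0.6, 0, 0, 0, 0, 0], [-0.9, 0, 0, 0, 0, 0], [-0.9, 0, -2, 0, 0, 0], [-0.9, 0, -5, 0, 0, 0], [-3, 0, -9, 0, 0, 0], [-6, 0, -13, 0, 0, 0], [-9, 0, -17, 0, 0, 0], [-9, 0, -18.5, 0, 0, 0]]]'

```text
clock: 28.55
tool_pos: [0.5902, 0.1718, 0.2003]
orientation: [-180.0, -0.0, 172.3]
force: [1.6, 1.1, -0.6]
opening: 0.0002
gripper_force: 0.0
```

Call:
send_rows --fingers 0.76 --plan '[[[0, 0, 0, 0, 0, 0], [0, 0, 0, 0, 0, 0], [0, 0, 0, 0, 0, 0], [0, 0, 0, 0, 0, 0], [0, 0, 0, 0, 0, 0]]]'

```text
clock: 28.97
tool_pos: [0.5876, 0.172, 0.197]
orientation: [-179.9, -0.1, 172.4]
force: [0.1, -0.4, 0.7]
opening: 0.0282
gripper_force: 0.0
```

```bash
python3 - <<'E'
from h import *
s=snap("wrist","w17",crop=(166,80,346,215)); print(tool()[0],tool()[1].as_euler("xyz",degrees=True))
E
```

```text
[0.58788723 0.17210538 0.19718518] [-1.79923903e+02 -1.06496624e-01  1.72369018e+02]
```

View pics/w17.png

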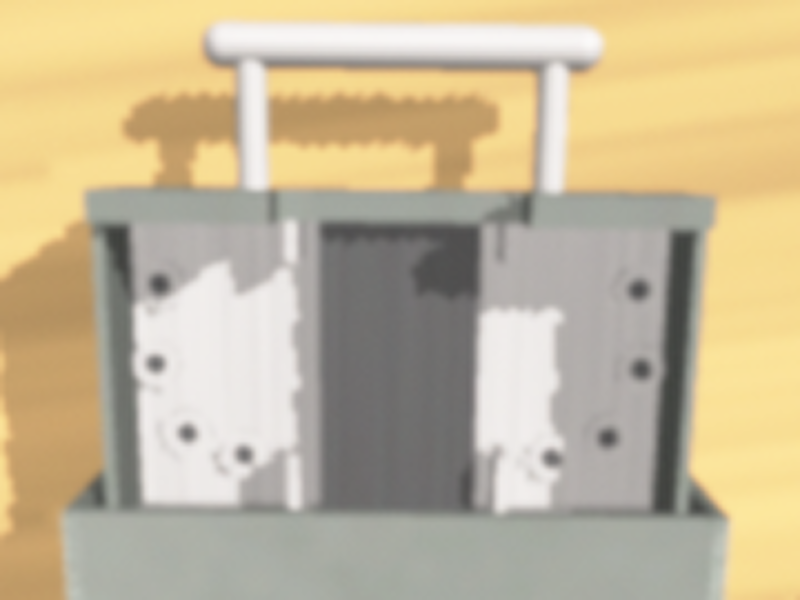

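```bash
python3 - <<'E'
from h import *
s=dict(np.load("w17.npz")); k=800/180; B=lambda a,b:(166+a/k,80+b/k)
def cc(a,b,z):
    p=onz(s,B(a,b),z)[:2]; return (p@CX).round(4),(p@CY-CL).round(4)
for n,a,b,z in [("floorL far",320,480,.018),("floorR far",474,480,.018),("floorL near",320,240,.018),("floorR near",481,240,.018),("plate rear mid",400,225,.026),("plate front mid",400,192,.026),("plate rear sideL",200,222,.048),("plate front sideL",100,192,.048),("R",700,198,.048),("lipL",70,512,.056),("lipR",722,517,.056),("barL",205,43,.026),("barR",602,46,.026),("guideL",290,480,.028),("guideR",500,480,.028),("guideLn",290,240,.028),("guideRn",500,240,.028)]: print(n,cc(a,b,z))
E
```

```text
floorL far (np.float64(0.5741), np.float64(-0.0229))
floorR far (np.float64(0.574), np.float64(0.0209))
floorL near (np.float64(0.5073), np.float64(-0.0218))
floorR near (np.float64(0.5073), np.float64(0.0216))
plate rear mid (np.float64(0.503), np.float64(-0.0002))
plate front mid (np.float64(0.4946), np.float64(-0.0002))
plate rear sideL (np.float64(0.5012), np.float64(-0.049))
plate front sideL (np.float64(0.4941), np.float64(-0.073))
R (np.float64(0.4954), np.float64(0.0727))
lipL (np.float64(0.5727), np.float64(-0.0839))
lipR (np.float64(0.5738), np.float64(0.0817))
barL (np.float64(0.4583), np.float64(-0.0494))
barR (np.float64(0.4589), np.float64(0.0507))
guideL (np.float64(0.5715), np.float64(-0.0304))
guideR (np.float64(0.5714), np.float64(0.0274))
guideLn (np.float64(0.5067), np.float64(-0.0289))
guideRn (np.float64(0.5067), np.float64(0.0259))
```

```bash
python3 - <<'E'
from h import *
p=PL-.0055*u(PYAW); print(p,row([*p,.13],[180,0,172.6]))
E
```

```text
[ 0.53264581 -0.16729162] [0.96, -34.36, 6.77, -0.08, -0.11, -0.23]
```

Call:
send_rows --fingers 0.8 --plan '[[[0, -4, 0, 0, 0, 0], [0, -8, 0, 0, 0, 0], [0, -12, 0, 0, 0, 0], [0.2, -16, 0, 0, 0, 0], [0.4, -20, 2, 0, 0, 0], [0.6, -24, 4, 0, 0, 0], [0.8, -28, 5, 0, 0, 0], [1, -32, 6, 0, 0, 0]]]'

```text
clock: 29.68
tool_pos: [0.5357, -0.1398, 0.1383]
orientation: [-180.0, -0.1, 172.4]
force: [1.5, -0.2, 0.0]
opening: 0.0702
gripper_force: 0.0
```

Call:
send_rows --plan '[[[0, 0, 0, 0, 0, 0], [0, 0, 0, 0, 0, 0], [0, 0, 0, 0, 0, 0]]]'

```text
clock: 29.93
tool_pos: [0.5371, -0.1387, 0.1394]
orientation: [-180.0, -0.0, 172.3]
force: [-0.4, 0.2, 1.0]
opening: 0.0703
gripper_force: 0.0
```

```bash
python3 - <<'E'
from h import *
s=snap("wrist","w18"); print(tool()[0])
print(shims(s,.064)[0])
p=PL-.0055*u(PYAW); print(p,row([*p,.0435],[180,0,172.6]))
E
```

```text
[ 0.53747389 -0.13801306  0.13968484]
[([0.6001, -0.1541], -97.8, [22.6, 224.4], 4673)]
[ 0.53264581 -0.16729162] [0.09, -2.97, 9.62, 0.0, 0.0, -0.23]
```

Call:
send_rows --plan '[[[0.1, -3, 0, 0, 0, -0.2], [0.1, -3, 1, 0, 0, -0.2], [0.1, -3, 2, 0, 0, -0.2], [0.1, -3, 2, 0, 0, -0.2], [0.1, -3, 2, 0, 0, -0.2]]]'

```text
clock: 30.4
tool_pos: [0.5321, -0.1671, 0.119]
orientation: [-180.0, -0.1, 172.6]
force: [0.1, 0.2, -0.5]
opening: 0.0702
gripper_force: 0.0
```

```bash
python3 - <<'E'
from h import *
s=snap("wrist","w19"); print(tool()[0])
p=PL-.0055*u(PYAW); print(row([*p,.0435],[180,0,172.6]))
x=u(PYAW);y=u(PYAW+90);g=cv2.cvtColor(s["img"],cv2.COLOR_RGB2GRAY).astype(np.float32)
def pr(P): q=proj(s,np.array(P)).astype(np.float32); return cv2.remap(g,q[None,:,0],q[None,:,1],1)[0].astype(int).tolist()
print("lat@-.025",pr([np.r_[p-.025*x+l*y,.064] for l in np.arange(-.034,.035,.001)]))
print("x@.017",pr([np.r_[p+a*x+.017*y,.064] for a in np.arange(-.05,-.02,.001)]))
E
```

```text
[ 0.53249068 -0.16717346  0.11953314]
[-0.02, -0.01, 7.6, -0.01, -0.03, 0.03]
lat@-.025 [114, 113, 114, 111, 91, 53, 32, 61, 142, 200, 219, 221, 220, 221, 222, 223, 220, 219, 221, 221, 222, 222, 222, 222, 220, 215, 207, 177, 156, 156, 155, 155, 158, 157, 154, 155, 157, 157, 157, 158, 159, 181, 213, 220, 221, 220, 220, 222, 223, 220, 219, 220, 221, 222, 222, 223, 223, 222, 202, 128, 55, 37, 37, 56, 112, 153, 160, 160, 160]
x@.017 [163, 171, 205, 226, 216, 161, 98, 80, 77, 108, 155, 166, 169, 193, 215, 220, 220, 220, 220, 221, 221, 221, 220, 220, 220, 220, 220, 220, 220, 221]
```

Call:
send_rows --plan '[[[0, 0, 2, 0, 0, 0], [0, 0, 4, 0, 0, 0], [0, 0, 6, 0, 0, 0], [0, 0, 7.2, 0, 0, 0], [0, 0, 7.6, 0, 0, 0], [0, 0, 7.6, 0, 0, 0], [0, 0, 7.6, 0, 0, 0]]]'

```text
clock: 31.03
tool_pos: [0.533, -0.1678, 0.0444]
orientation: [-180.0, 0.0, 172.6]
force: [-0.3, 0.1, 0.5]
opening: 0.07
gripper_force: 0.0
```

Call:
send_rows --fingers 0 --plan '[[[0, 0, 0, 0, 0, 0], [0, 0, 0, 0, 0, 0], [0, 0, 0, 0, 0, 0], [0, 0, 0, 0, 0, 0], [0, 0, 0, 0, 0, 0], [0, 0, 0, 0, 0, 0]]]'

```text
clock: 31.53
tool_pos: [0.5328, -0.168, 0.0444]
orientation: [180.0, 0.1, 172.6]
force: [-0.2, 2.4, 5.7]
opening: 0.0499
gripper_force: 30.0
```

Call:
send_rows --plan '[[[0, 0, -1, 0, 0, 0], [0, 0, -2.5, 0, 0, 0], [0, 0, -4, 0, 0, 0], [0, 0, -7, 0, 0, 0], [0, 0, -11, 0, 0, 0], [0, 0, -11, 0, 0, 0], [0, 0, -11, 0, 0, 0], [0, 0, -11, 0, 0, 0]]]'

```text
clock: 32.2
tool_pos: [0.5311, -0.1679, 0.1531]
orientation: [180.0, -0.1, 172.5]
force: [-1.1, 0.5, -6.2]
opening: 0.0498
gripper_force: 30.0
```

```bash
cat >> h.py <<'E'
BY=-8.1; BAY=np.r_[case(.5429,-.0007),.018]
def bayrow(cx,cz,th,xg=0.,e=.001,dl=0.):
    "row for pile bottom centre at (cx,cz) m in the bay frame, far end th deg down; xg = TCP along pile from its centre"
    X=np.r_[u(BY),0];Y=np.r_[u(BY+90),0];Z=np.array([0,0,1.]); t=np.radians(th)
    d=np.cos(t)*X-np.sin(t)*Z; n=np.sin(t)*X+np.cos(t)*Z
    p=BAY+cx*X+cz*Z+dl*Y+xg*d-e*n
    R=Ro.from_rotvec(Y*t)*Ro.from_euler("xyz",[180,0,180+BY],degrees=True)
    return row(p,R.as_euler("xyz",degrees=True))
E
python3 - <<'E'
from h import *
s=snap("wrist","w20"); T,R=tool(); print(T)
x=u(172.6+180);y=u(172.6-90);g=cv2.cvtColor(s["img"],cv2.COLOR_RGB2GRAY).astype(np.float32)
def pr(P): q=proj(s,np.array(P)).astype(np.float32); return cv2.remap(g,q[None,:,0],q[None,:,1],1)[0].astype(int).tolist()
zt=T[2]+.021
print("lat",pr([np.r_[T[:2]-.025*x+l*y,zt] for l in np.arange(-.03,.031,.001)]))
for l in (-.017,.017): print("x",pr([np.r_[T[:2]+a*x+l*y,zt] for a in np.arange(-.05,-.025,.001)]))
print(bayrow(0,.10,0))
sc=snap("scene","sc20")
E
```

```text
[ 0.53072892 -0.16799405  0.15234695]
lat [149, 149, 149, 149, 136, 170, 218, 223, 224, 222, 222, 225, 226, 222, 222, 223, 225, 224, 225, 226, 226, 226, 206, 196, 224, 226, 224, 224, 224, 224, 225, 223, 225, 224, 225, 224, 225, 183, 162, 218, 223, 225, 222, 222, 225, 226, 221, 222, 223, 224, 224, 224, 225, 226, 224, 198, 169, 202, 217, 218, 218]
x [111, 110, 108, 109, 108, 113, 123, 125, 152, 178, 176, 177, 169, 191, 220, 221, 222, 222, 222, 222, 222, 222, 222, 222, 222]
x [62, 59, 58, 62, 60, 59, 63, 68, 119, 177, 173, 170, 168, 187, 219, 221, 221, 221, 222, 222, 222, 222, 222, 222, 221]
[0.42, 34.37, 3.55, 0.01, -0.17, 0.61]
```

Call:
send_rows --plan '[[[0, 3, 0, 0, 0, 0], [0, 6.5, 0, 0, 0, 0], [0, 10, 0, 0, 0, 0], [0, 13, 0, 0, 0, 0], [0, 16, 0, 0, 0, 0.6], [0, 16, 0, 0, 0, 0.6], [0, 16, 0, 0, 0, 0.6]]]'

```text
clock: 32.88
tool_pos: [0.5523, -0.0082, 0.1521]
orientation: [-179.9, -0.2, 172.1]
force: [-0.5, 0.0, -5.6]
opening: 0.0498
gripper_force: 30.0
```

```bash
python3 - <<'E'
from h import *
s=snap("wrist","w21"); T,R=tool(); print(T)
p=PL-.0055*u(PYAW);x=u(PYAW);y=u(PYAW+90);g=cv2.cvtColor(s["img"],cv2.COLOR_RGB2GRAY).astype(np.float32)
def pr(P): q=proj(s,np.array(P)).astype(np.float32); return q[0].tolist(),q[-1].tolist(),cv2.remap(g,q[None,:,0],q[None,:,1],1)[0].astype(int).tolist()
for a in (-.03,-.02,-.01): print("lat",pr([np.r_[p+a*x+l*y,.044] for l in np.arange(-.034,.035,.002)]))
print(bayrow(-.01,.06,15))
E
```

```text
[ 0.55209818 -0.00909675  0.1521618 ]
lat ([56.58954620361328, 164.54957580566406], [126.20478057861328, 163.94857788085938], [167, 168, 166, 150, 121, 101, 42, 30, 82, 182, 188, 212, 194, 186, 212, 202, 204, 214, 227, 231, 233, 232, 232, 232, 233, 228, 170, 74, 40, 40, 40, 39, 40, 39, 40])
lat ([58.66963577270508, 174.61654663085938], [127.59161376953125, 174.0313262939453], [159, 154, 152, 159, 157, 127, 49, 30, 98, 215, 229, 233, 231, 229, 230, 229, 232, 230, 232, 232, 233, 232, 233, 234, 235, 226, 164, 72, 41, 40, 40, 40, 40, 40, 40])
lat ([60.70862579345703, 184.48463439941406], [128.95101928710938, 183.91465759277344], [168, 168, 168, 168, 164, 113, 46, 31, 103, 212, 230, 233, 231, 229, 231, 231, 233, 231, 232, 232, 233, 233, 234, 235, 235, 228, 166, 80, 41, 40, 40, 40, 40, 40, 40])
[1.63, 18.34, 7.49, -0.09, 14.83, 0.12]
```

```bash
python3 - <<'E'
from h import *
print(bayrow(-.015,.085,15))
E
```

```text
[2.14, 18.34, 5.0, -0.09, 14.83, 0.12]
```

Call:
send_rows --plan '[[[0.3, 3, 0, 0, 0, 0], [0.7, 6, 0, 0, 2, 0], [1.1, 9, 1, 0, 5, 0], [1.5, 12, 2, 0, 8, 0], [2.1, 15, 3.5, 0, 11, 0.1], [2.1, 18.3, 5, 0, 14.8, 0.1], [2.1, 18.3, 5, 0, 14.8, 0.1], [2.1, 18.3, 5, 0, 14.8, 0.1]]]'

```text
clock: 33.6
tool_pos: [0.5575, 0.1744, 0.0994]
orientation: [-179.8, -15.1, 171.8]
force: [-0.1, -0.4, -4.6]
opening: 0.05
gripper_force: 30.0
```

Call:
send_rows --plan '[[[0, 0, 0, 0, 0, 0], [0, 0, 0, 0, 0, 0], [0, 0, 0, 0, 0, 0]]]'

```text
clock: 33.85
tool_pos: [0.558, 0.1736, 0.1049]
orientation: [180.0, -14.7, 171.8]
force: [-0.2, -0.1, -4.6]
opening: 0.0499
gripper_force: 30.0
```

```bash
python3 - <<'E'
from h import *
print(tool()[0],tool()[1].as_euler("xyz",degrees=True))
# way points: pile bottom centre from far bottom corner F
def C(fx,fz,th): t=np.radians(th); return fx-.0375*np.cos(t), fz+.0375*np.sin(t)
for f in [(.020,.030,15),(.022,.012,15),(.033,.003,15)]:
    print(f,np.round(C(*f),4),bayrow(*C(*f),f[2]))
E
```

```text
[0.55799804 0.17355926 0.10486086] [179.96280618 -14.7019077  171.79586233]
(0.02, 0.03, 15) [-0.0162  0.0397] [-0.9, 0.16, 4.74, 0.06, 0.3, -0.1]
(0.022, 0.012, 15) [-0.0142  0.0217] [-1.55, 0.16, 6.43, 0.06, 0.3, -0.1]
(0.033, 0.003, 15) [-0.0032  0.0127] [-2.84, 0.16, 7.02, 0.06, 0.3, -0.1]
```

Call:
send_rows --plan '[[[-0.3, 0.1, 1.5, 0, 0.3, 0], [-0.6, 0.15, 3, 0, 0.3, 0], [-0.9, 0.15, 4.7, 0, 0.3, 0], [-0.9, 0.15, 4.7, 0, 0.3, 0], [-0.9, 0.15, 4.7, 0, 0.3, 0], [-0.9, 0.15, 4.7, 0, 0.3, 0]]]'

```text
clock: 34.35
tool_pos: [0.5553, 0.1765, 0.0567]
orientation: [180.0, -15.0, 171.9]
force: [-0.2, 0.7, -4.7]
opening: 0.0497
gripper_force: 30.0
```

```bash
python3 - <<'E'
from h import *
s=snap("wrist","w22"); print(tool()[0],tool()[1].as_euler("xyz",degrees=True))
def C(fx,fz,th): t=np.radians(th); return fx-.0375*np.cos(t), fz+.0375*np.sin(t)
for f in [(.020,.030,15),(.022,.012,15),(.033,.003,15)]:
    print(f,bayrow(*C(*f),f[2]))
# lateral check on near slot end: near-end edge of pile vs guides
E
```

```text
[0.55557187 0.1766699  0.057053  ] [179.96070938 -15.00140071 171.86644821]
(0.02, 0.03, 15) [0.04, -0.11, 0.04, 0.05, -0.0, -0.03]
(0.022, 0.012, 15) [-0.62, -0.11, 1.73, 0.05, -0.0, -0.03]
(0.033, 0.003, 15) [-1.92, -0.11, 2.31, 0.05, -0.0, -0.03]
```

Call:
send_rows --plan '[[[-0.2, -0.1, 0.6, 0, 0, 0], [-0.4, -0.1, 1.2, 0, 0, 0], [-0.6, -0.1, 1.7, 0, 0, 0], [-0.6, -0.1, 1.7, 0, 0, 0], [-0.6, -0.1, 1.7, 0, 0, 0]]]'

```text
clock: 34.82
tool_pos: [0.5557, 0.1752, 0.0373]
orientation: [-179.9, -15.2, 171.8]
force: [0.1, -0.2, -4.9]
opening: 0.0496
gripper_force: 30.0
```

Call:
send_rows --plan '[[[-0.5, 0, 0.2, 0, 0, 0], [-1, 0, 0.4, 0, 0, 0], [-1.2, 0, 0.5, 0, 0, 0], [-1.2, 0, 0.5, 0, 0, 0], [-1.2, 0, 0.5, 0, 0, 0]]]'

```text
clock: 35.23
tool_pos: [0.5662, 0.1738, 0.0297]
orientation: [-180.0, -15.1, 171.8]
force: [0.5, 0.7, -5.2]
opening: 0.0496
gripper_force: 30.0
```

```bash
python3 - <<'E'
from h import *
print(tool()[0],tool()[1].as_euler("xyz",degrees=True))
def C(fx,fz,th): t=np.radians(th); return fx-.0375*np.cos(t), fz+.0375*np.sin(t)
for f in [(.033,.003,15),(.0345,.002,10),(.0365,.002,6),(.0375,.0015,3),(.0375,.001,0)]:
    print(f,bayrow(*C(*f),f[2]))
E
```

```text
[0.56623231 0.17379814 0.02970996] [-179.97017889  -15.1250598   171.82118248]
(0.033, 0.003, 15) [-0.15, 0.02, -0.04, -0.01, -0.13, -0.08]
(0.0345, 0.002, 10) [-0.35, 0.02, 0.34, -0.01, -5.13, -0.08]
(0.0365, 0.002, 6) [-0.58, 0.02, 0.55, -0.02, -9.13, -0.08]
(0.0375, 0.0015, 3) [-0.73, 0.02, 0.76, -0.02, -12.13, -0.07]
(0.0375, 0.001, 0) [-0.79, 0.02, 1.0, -0.02, -15.13, -0.07]
```

Call:
send_rows --plan '[[[-0.25, 0, 0.1, 0, -2.5, 0], [-0.35, 0, 0.34, 0, -5, 0], [-0.47, 0, 0.45, 0, -7, 0], [-0.58, 0, 0.55, 0, -9.1, 0], [-0.58, 0, 0.55, 0, -9.1, 0], [-0.58, 0, 0.55, 0, -9.1, 0]]]'

```text
clock: 35.73
tool_pos: [0.5697, 0.1734, 0.0237]
orientation: [-180.0, -6.1, 171.9]
force: [-0.6, -0.4, -4.4]
opening: 0.0498
gripper_force: 30.0
```

```bash
python3 - <<'E'
from h import *
print(tool()[0],tool()[1].as_euler("xyz",degrees=True))
def C(fx,fz,th): t=np.radians(th); return fx-.0375*np.cos(t), fz+.0375*np.sin(t)
for f in [(.0365,.002,6),(.0375,.0015,3),(.0375,.001,0)]:
    print(f,bayrow(*C(*f),f[2]))
E
```

```text
[0.56970829 0.17344946 0.02366101] [-179.98044691   -6.0556338   171.90113473]
(0.0365, 0.002, 6) [-0.07, 0.01, 0.07, -0.02, -0.06, 0.0]
(0.0375, 0.0015, 3) [-0.19, 0.01, 0.3, -0.02, -3.06, 0.0]
(0.0375, 0.001, 0) [-0.22, 0.01, 0.55, -0.02, -6.06, 0.0]
```

Call:
send_rows --plan '[[[-0.1, 0, 0.15, 0, -1.5, 0], [-0.19, 0, 0.3, 0, -3, 0], [-0.2, 0, 0.4, 0, -4.5, 0], [-0.22, 0, 0.5, 0, -6, 0], [-0.22, 0, 0.5, 0, -6, 0], [-0.22, 0, 0.5, 0, -6, 0], [-0.22, 0, 0.5, 0, -6, 0]]]'

```text
clock: 36.32
tool_pos: [0.572, 0.1731, 0.0184]
orientation: [-180.0, -0.1, 171.8]
force: [-4.5, 0.4, 3.9]
opening: 0.05
gripper_force: 30.0
```

```bash
python3 - <<'E'
from h import *
print(tool()[0],tool()[1].as_euler("xyz",degrees=True)); print(bayrow(0,0,0))
E
```

```text
[0.57200729 0.17307198 0.0183689 ] [-1.79971389e+02 -8.46385068e-02  1.71839350e+02]
[0.08, 0.01, 0.14, -0.03, -0.08, -0.06]
```

Call:
send_rows --plan '[[[0.08, 0, 0.05, 0, 0, 0], [0.08, 0, 0.05, 0, 0, 0], [0.08, 0, 0.05, 0, 0, 0]]]'

```text
clock: 36.57
tool_pos: [0.572, 0.1731, 0.0183]
orientation: [-180.0, 0.0, 171.8]
force: [-2.1, -1.5, 6.0]
opening: 0.0498
gripper_force: 30.0
```

Call:
send_rows --fingers 0.76 --plan '[[[0, 0, 0, 0, 0, 0], [0, 0, 0, 0, 0, 0], [0, 0, 0, 0, 0, 0], [0, 0, 0, 0, 0, 0], [0, 0, -2, 0, 0, 0], [0, 0, -5, 0, 0, 0], [0, 0, -8, 0, 0, 0], [0, 0, -11, 0, 0, 0]]]'

```text
clock: 37.23
tool_pos: [0.571, 0.1731, 0.1285]
orientation: [-180.0, -0.0, 171.9]
force: [1.0, 0.1, -0.2]
opening: 0.0667
gripper_force: 0.0
```

Call:
send_rows --plan '[[[0, 0, -4, 0, 0, 0], [0, 0, -7, 0, 0, 0], [0, 0, -7, 0, 0, 0], [0, 0, -7, 0, 0, 0], [0, 0, -7, 0, 0, 0]]]'

```text
clock: 37.65
tool_pos: [0.5708, 0.1732, 0.1972]
orientation: [180.0, -0.0, 171.8]
force: [-0.7, -0.8, -0.8]
opening: 0.0668
gripper_force: 0.0
```

```bash
python3 - <<'E'
from h import *
s=snap("wrist","w23"); T,_=tool(); print(T)
X=u(BY);Y=u(BY+90);g=cv2.cvtColor(s["img"],cv2.COLOR_RGB2GRAY).astype(np.float32)
def pr(P): q=proj(s,np.array(P)).astype(np.float32); return cv2.remap(g,q[None,:,0],q[None,:,1],1)[0].astype(int).tolist()
b=BAY[:2]
for a in (-.03,-.015,.01,.02): print("lat",a,pr([np.r_[b+a*X+l*Y,.038] for l in np.arange(-.034,.035,.002)]))
for l in (-.017,0,.017): print("x",l,pr([np.r_[b+a*X+l*Y,.038] for a in np.arange(-.05,.04,.002)]))
E
```

```text
[0.5705447  0.1730484  0.19644536]
lat -0.03 [160, 157, 157, 159, 177, 216, 225, 225, 226, 225, 226, 226, 224, 167, 91, 79, 75, 73, 74, 73, 89, 179, 223, 225, 226, 225, 225, 226, 226, 217, 174, 162, 161, 162, 161]
lat -0.015 [158, 156, 157, 159, 178, 216, 225, 225, 226, 225, 227, 227, 222, 156, 75, 71, 70, 72, 73, 73, 93, 184, 223, 225, 227, 225, 226, 226, 226, 226, 226, 224, 224, 224, 224]
lat 0.01 [157, 155, 158, 158, 177, 221, 227, 227, 227, 227, 227, 227, 227, 227, 228, 228, 228, 228, 228, 228, 229, 228, 228, 228, 228, 228, 228, 228, 228, 228, 226, 225, 223, 225, 225]
lat 0.02 [157, 156, 158, 152, 164, 218, 223, 224, 223, 224, 224, 224, 223, 224, 224, 224, 224, 224, 224, 224, 224, 224, 224, 224, 224, 224, 224, 224, 223, 206, 192, 219, 214, 187, 190]
x -0.017 [142, 151, 151, 145, 108, 95, 165, 206, 223, 225, 225, 225, 225, 225, 224, 224, 225, 225, 225, 225, 224, 224, 224, 225, 224, 225, 224, 225, 227, 228, 227, 226, 226, 226, 225, 224, 224, 225, 224, 223, 222, 225, 202, 149, 154]
x 0 [142, 151, 152, 147, 113, 78, 95, 97, 87, 80, 73, 73, 73, 73, 72, 73, 72, 72, 72, 72, 72, 71, 72, 72, 88, 125, 154, 203, 226, 228, 228, 226, 226, 226, 226, 224, 225, 225, 224, 224, 223, 226, 204, 149, 153]
x 0.017 [140, 150, 151, 149, 116, 85, 131, 194, 223, 224, 225, 225, 225, 225, 225, 225, 225, 225, 225, 225, 225, 225, 225, 225, 224, 225, 224, 225, 227, 228, 228, 225, 225, 224, 225, 224, 224, 225, 225, 224, 224, 225, 204, 149, 151]
```

```bash
python3 - <<'E'
from h import *
print(row([*case(.422),.15],[180,0,180+BY]),row([*case(.422),.022],[180,0,180+BY]))
E
```

```text
[12.02, 0.01, 4.66, -0.05, -0.08, -0.06] [12.0, 0.03, 17.46, -0.05, -0.08, -0.06]
```

Call:
send_rows --fingers 0 --plan '[[[4, 0, 0, 0, 0, 0], [8, 0, 0, 0, 0, 0], [12, 0, 3, 0, 0, 0], [12, 0, 6, 0, 0, 0], [12, 0, 9, 0, 0, 0], [12, 0, 12, 0, 0, 0], [12, 0, 12, 0, 0, 0], [12, 0, 12, 0, 0, 0]]]'

```text
clock: 38.37
tool_pos: [0.4512, 0.1891, 0.0759]
orientation: [-179.7, -0.2, 171.9]
force: [-0.2, -0.0, 0.1]
opening: 0.0187
gripper_force: 0.0
```

Call:
send_rows --plan '[[[0, 0, 2, 0, 0, 0], [0, 0, 4, 0, 0, 0], [0, 0, 5.4, 0, 0, 0], [0, 0, 5.4, 0, 0, 0], [0, 0, 5.4, 0, 0, 0]]]'

```text
clock: 38.78
tool_pos: [0.453, 0.1905, 0.0244]
orientation: [-180.0, 0.0, 171.9]
force: [-0.2, -0.1, 0.6]
opening: 0.0007
gripper_force: 0.0
```

```bash
python3 - <<'E'
from h import *
print(tool()[0]@np.r_[CX,0],tool()[0]@np.r_[CY,0]-CL,tool()[0]); print(row([*case(.513),.022],[180,0,180+BY]))
E
```

```text
0.42343760918222384 0.00046619270650039013 [0.45304458 0.19048202 0.02437287]
[-8.96, 0.02, 0.24, -0.03, 0.01, -0.05]
```

Call:
send_rows --plan '[[[-1, 0, 0.5, 0, 0, 0], [-2, 0, 0.5, 0, 0, 0], [-3.2, 0, 0.5, 0, 0, 0], [-4.4, 0, 0.5, 0, 0, 0], [-5.6, 0, 0.5, 0, 0, 0], [-6.8, 0, 0.5, 0, 0, 0], [-8, 0, 0.5, 0, 0, 0], [-8.4, 0, 0.5, 0, 0, 0]]]'

```text
clock: 39.45
tool_pos: [0.5376, 0.1786, 0.0194]
orientation: [180.0, 0.0, 171.8]
force: [-4.7, 4.4, 2.3]
opening: 0.0006
gripper_force: 2.4
```

Call:
send_rows --plan '[[[-0.2, 0, 0, 0, 0, 0], [-0.5, 0, 0, 0, 0, 0], [-0.7, 0, 0, 0, 0, 0], [-0.7, 0, 0, 0, 0, 0]]]'

```text
clock: 39.78
tool_pos: [0.5412, 0.1774, 0.0189]
orientation: [-180.0, -0.1, 171.8]
force: [-8.4, 4.5, 5.2]
opening: 0.0005
gripper_force: 5.0
```

Call:
send_rows --plan '[[[-0.2, 0, 0, 0, 0, 0], [-0.3, 0, 0, 0, 0, 0], [-0.3, 0, 0, 0, 0, 0]]]'

```text
clock: 40.03
tool_pos: [0.5414, 0.1773, 0.0189]
orientation: [-179.9, -0.3, 171.8]
force: [-23.2, 12.0, 15.2]
opening: 0.0005
gripper_force: 12.2
```

Call:
send_rows --plan '[[[1, 0, 0, 0, 0, 0], [2, 0, 0, 0, 0, 0], [2, 0, -3, 0, 0, 0], [2, 0, -7, 0, 0, 0], [-1, 0, -11, 0, 0, 0], [-4, 0, -15, 0, 0, 0], [-4, 0, -18, 0, 0, 0], [-4, 0, -18, 0, 0, 0]]]'

```text
clock: 40.7
tool_pos: [0.5903, 0.1719, 0.207]
orientation: [179.7, 0.6, 171.8]
force: [1.1, 1.6, 1.4]
opening: 0.0003
gripper_force: 0.0
```

Call:
send_rows --plan '[[[0, 0, 0, 0, 0, 0], [0, 0, 0, 0, 0, 0], [0, 0, 0, 0, 0, 0]]]'

```text
clock: 40.95
tool_pos: [0.584, 0.1708, 0.1974]
orientation: [-179.9, -0.1, 171.8]
force: [-0.3, -0.0, -0.4]
opening: -0.0001
gripper_force: 0.0
```

```bash
python3 - <<'E'
from h import *
s=snap("wrist","w24"); print(tool()[0])
g=cv2.cvtColor(s["img"],cv2.COLOR_RGB2GRAY).astype(np.float32)
xs=np.arange(.515,.60,.0015)
for l,z in ((0,.031),(.02,.031),(.06,.05)):
    q=proj(s,np.array([np.r_[case(a,l),z] for a in xs])).astype(np.float32)
    print(l,[(round(float(a),4),int(v)) for a,v in zip(xs,cv2.remap(g,q[None,:,0],q[None,:,1],1)[0])])
E
```

```text
[0.58401551 0.17084147 0.1971921 ]
0 [(0.515, 210), (0.5165, 212), (0.518, 213), (0.5195, 213), (0.521, 211), (0.5225, 208), (0.524, 213), (0.5255, 229), (0.527, 239), (0.5285, 238), (0.53, 225), (0.5315, 199), (0.533, 162), (0.5345, 147), (0.536, 156), (0.5375, 155), (0.539, 155), (0.5405, 155), (0.542, 154), (0.5435, 153), (0.545, 155), (0.5465, 174), (0.548, 197), (0.5495, 202), (0.551, 202), (0.5525, 202), (0.554, 204), (0.5555, 206), (0.557, 206), (0.5585, 189), (0.56, 141), (0.5615, 116), (0.563, 124), (0.5645, 143), (0.566, 152), (0.5675, 153), (0.569, 151), (0.5705, 138), (0.572, 105), (0.5735, 87), (0.575, 94), (0.5765, 90), (0.578, 89), (0.5795, 117), (0.581, 147), (0.5825, 158), (0.584, 159), (0.5855, 158), (0.587, 158), (0.5885, 157), (0.59, 157), (0.5915, 157), (0.593, 157), (0.5945, 157), (0.596, 156), (0.5975, 155), (0.599, 155)]
0.02 [(0.515, 211), (0.5165, 211), (0.518, 211), (0.5195, 210), (0.521, 210), (0.5225, 208), (0.524, 212), (0.5255, 227), (0.527, 238), (0.5285, 239), (0.53, 228), (0.5315, 204), (0.533, 171), (0.5345, 161), (0.536, 170), (0.5375, 158), (0.539
[... 714 characters left out ...]
, 211), (0.5285, 210), (0.53, 209), (0.5315, 207), (0.533, 204), (0.5345, 204), (0.536, 207), (0.5375, 211), (0.539, 215), (0.5405, 216), (0.542, 217), (0.5435, 216), (0.545, 215), (0.5465, 214), (0.548, 215), (0.5495, 215), (0.551, 215), (0.5525, 214), (0.554, 206), (0.5555, 171), (0.557, 124), (0.5585, 110), (0.56, 109), (0.5615, 109), (0.563, 110), (0.5645, 124), (0.566, 143), (0.5675, 150), (0.569, 151), (0.5705, 151), (0.572, 151), (0.5735, 145), (0.575, 140), (0.5765, 151), (0.578, 157), (0.5795, 158), (0.581, 158), (0.5825, 158), (0.584, 158), (0.5855, 158), (0.587, 158), (0.5885, 159), (0.59, 158), (0.5915, 158), (0.593, 157), (0.5945, 157), (0.596, 157), (0.5975, 156), (0.599, 157)]
```

```bash
python3 -c "
from plant import ctrl
print(ctrl.close_job())"
```

```text
the job is handed in; nothing more can be done
None
```

I weighed the four silver shims I found together on the scale pan, put the pile flat in the shim bay, pushed the drawer shut against its stop, about 1 mm from fully closed by my measurement, and handed the job in. The hand-in did not return a verdict.

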